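# Check-weigh the picked hardware pails on the folding scale hook

### The job

Weigh the picked hardware pails (yellow, blue and green, however many are there): swing the scale's red folding hook fully out, hang all the pails on it together by their bails and let go of them, and with all of them hanging move the weighing lever from its rest stop to the red set mark, leave it there for a second, then bring it back to its rest stop. After that take the pails off while the hook is still out, stand them all upright inside the blue tray, and fold the empty hook flat against its frame again. Leave the grey pail and everything else on the bench where it is.

Things in the scene. Friction and masses are not known exactly. Their poses are not given: they have to be found in the camera images.
- pail_yellow_center (a point): Yellow pail of hardware (may be absent), 0.2 kg, mm: body 44 (x) x 64 (y) x 40 high. Above it a rigid bail in its y-z plane: 2 uprights at y = +-29 (6 thick), crossbar 12 x 64, underside 94 and top 102 above the pail's underside; opening under it 52 wide, 54 high. On it a black 16 x 16 grip block, top at 138. This point: on the pail's axis 69 above its underside, half-way up; z up.
- pail_blue_center (a point): Blue pail of hardware (may be absent), 0.2 kg, mm: body 44 (x) x 64 (y) x 40 high. Above it a rigid bail in its y-z plane: 2 uprights at y = +-29 (6 thick), crossbar 12 x 64, underside 94 and top 102 above the pail's underside; opening under it 52 wide, 54 high. On it a black 16 x 16 grip block, top at 138. This point: on the pail's axis 69 above its underside, half-way up; z up.
- pail_green_center (a point): Green pail of hardware (may be absent), 0.2 kg, mm: body 44 (x) x 64 (y) x 40 high. Above it a rigid bail in its y-z plane: 2 uprights at y = +-29 (6 thick), crossbar 12 x 64, underside 94 and top 102 above the pail's underside; opening under it 52 wide, 54 high. On it a black 16 x 16 grip block, top at 138. This point: on the pail's axis 69 above its underside, half-way up; z up.
- hook_root (a point): The hook's vertical hinge axis at mid-height of its arm, 190 mm above the bench. Hook: red level arm 18 wide, 10 high, running from here along this point's +y (turns with it) to an upturned end; knuckle 24 across. White frame behind: two posts 225 high, 250 apart, joined by beams (top at 210). The folded arm lies along the frame, 53 clear of the beam: closed fingers fit between.
- hook_end (a point): Middle of the hook arm under its upturned end, 189 mm from the hinge axis, 190 mm above the bench. The upturned end is an 18 mm wide, 12 mm thick upright, its top 215 mm above the bench, that stands on the last 12 mm of the arm.
- hook (a joint): Angle of the hook, rad: 0 folded flat along the frame, 1.571 (stop) fully out, square to the frame and pointing to the robot's side. Turns anticlockwise seen from above as it opens. Friction hinge (0.35 N m), stays where it is left.
- weigh_lever (a joint): Angle of the weighing lever, rad: 0 at the rest stop, where it leans 0.6 rad from upright towards -x of the lever unit (towards the robot); grows as it is moved over towards +x, stop at 1.3. Friction (0.2 N m), stays where it is left.
- lever_grip (a point): Centre of the lever's black cross-grip, a cylinder 18 mm across and 26 mm long lying along the lever's hinge axis (this point's y), 110 mm from the hinge axis. The hinge axis is horizontal, 50 mm above the bench, along y of the lever unit (grey base 130 x 60 x 50 mm).
- lever_unit_pivot (a point): Point on the lever's hinge axis, midway along it, 50 mm above the bench; axes of the fixed lever unit: y along the hinge axis, x the way the lever's top moves from rest.
- set_mark (a joint): Angle of the red set mark beside the lever's left side (+y) on the silver dial, rad, on the same scale as weigh_lever: the lever is at the mark when the two are equal. Differs from start to start; it cannot be touched.
- mark_tip (a point): Outer end of the red set mark, 60 mm from the lever's hinge axis.
- tray_in (a point): Centre of the inner floor (4 mm above the bench) of the fixed blue tray; inside 122 mm along its x, 282 mm along its y, walls 4 mm thick, up to 22 mm above the bench. Room for three pails in a row along y.
- pail_grey: Empty grey pail of the same shape; not part of the job, leave it. Origin under its centre, on the bench.
- carton_small: Cardboard carton 70 x 90 x 55 high; leave it. Origin under its centre.
- oil_bottle: Bottle, 48 across, 120 high; leave it. Origin under its centre.
- tape_roll: Amber tape roll lying flat, 80 across, 24 high; leave it. Origin under its centre.
- driver: Orange screwdriver, 160 long, lying on the bench; leave it.
- bolt_cup: Grey open cup, 64 across, 60 high; leave it. Origin under its centre.

How it is judged (in metres and radians):
On the way, in this order (a step that is already met when the one before it is completed fails the run):
1. the hook is swung fully out (value of joint hook above 1.4 rad), for 0.2 s.
2. every pail hangs on the hook, released, the lever still at rest (x of pail_yellow_center in the frame of hook_root between -0.04 and 0.04 m and y of pail_yellow_center in the frame of hook_root between 0.015 and 0.195 m and z of pail_yellow_center in the frame of hook_root between -0.036 and -0.004 m and angle between each of pail_yellow_center, pail_blue_center, pail_green_center's own z axis and vertical below 0.6 rad and x of pail_blue_center in the frame of hook_root between -0.04 and 0.04 m and y of pail_blue_center in the frame of hook_root between 0.015 and 0.195 m and z of pail_blue_center in the frame of hook_root between -0.036 and -0.004 m and x of pail_green_center in the frame of hook_root between -0.04 and 0.04 m and y of pail_green_center in the frame of hook_root between 0.015 and 0.195 m and z of pail_green_center in the frame of hook_root between -0.036 and -0.004 m and contact force between the fingers and pail_yellow below 0.1 N and contact force between the fingers and pail_blue below 0.1 N and contact force between the fingers and pail_green below 0.1 N and value of joint hook above 1.4 rad and value of joint weigh_lever below 0.12 rad), for 0.3 s.
3. with all pails hanging, the lever stands at the red set mark for most of a second (x of pail_yellow_center in the frame of hook_root between -0.04 and 0.04 m and y of pail_yellow_center in the frame of hook_root between 0.015 and 0.195 m and z of pail_yellow_center in the frame of hook_root between -0.036 and -0.004 m and angle between each of pail_yellow_center, pail_blue_center, pail_green_center's own z axis and vertical below 0.6 rad and x of pail_blue_center in the frame of hook_root between -0.04 and 0.04 m and y of pail_blue_center in the frame of hook_root between 0.015 and 0.195 m and z of pail_blue_center in the frame of hook_root between -0.036 and -0.004 m and x of pail_green_center in the frame of hook_root between -0.04 and 0.04 m and y of pail_green_center in the frame of hook_root between 0.015 and 0.195 m and z of pail_green_center in the frame of hook_root between -0.036 and -0.004 m and value of joint hook above 1.4 rad and angle between the z axis of lever_grip and the z axis of mark_tip, either way round below 0.12 rad), for 0.7 s.
4. the lever is back at its rest stop, the pails still hanging (x of pail_yellow_center in the frame of hook_root between -0.04 and 0.04 m and y of pail_yellow_center in the frame of hook_root between 0.015 and 0.195 m and z of pail_yellow_center in the frame of hook_root between -0.036 and -0.004 m and angle between each of pail_yellow_center, pail_blue_center, pail_green_center's own z axis and vertical below 0.6 rad and x of pail_blue_center in the frame of hook_root between -0.04 and 0.04 m and y of pail_blue_center in the frame of hook_root between 0.015 and 0.195 m and z of pail_blue_center in the frame of hook_root between -0.036 and -0.004 m and x of pail_green_center in the frame of hook_root between -0.04 and 0.04 m and y of pail_green_center in the frame of hook_root between 0.015 and 0.195 m and z of pail_green_center in the frame of hook_root between -0.036 and -0.004 m and value of joint hook above 1.4 rad and value of joint weigh_lever below 0.12 rad), for 0.2 s.
5. every pail stands in the tray, released, the hook still out (x of pail_yellow_center in the frame of tray_in between -0.056 and 0.056 m and y of pail_yellow_center in the frame of tray_in between -0.136 and 0.136 m and z of pail_yellow_center in the frame of tray_in between 0.057 and 0.08 m and angle between each of pail_yellow_center, pail_blue_center, pail_green_center's own z axis and vertical below 0.15 rad and x of pail_blue_center in the frame of tray_in between -0.056 and 0.056 m and y of pail_blue_center in the frame of tray_in between -0.136 and 0.136 m and z of pail_blue_center in the frame of tray_in between 0.057 and 0.08 m and x of pail_green_center in the frame of tray_in between -0.056 and 0.056 m and y of pail_green_center in the frame of tray_in between -0.136 and 0.136 m and z of pail_green_center in the frame of tray_in between 0.057 and 0.08 m and contact force between the fingers and pail_yellow below 0.1 N and linear speed of each of pail_yellow, pail_blue, pail_green below 0.05 m/s and contact force between the fingers and pail_blue below 0.1 N and contact force between the fingers and pail_green below 0.1 N and value of joint hook above 1.2 rad and value of joint weigh_lever below 0.12 rad), for 0.3 s.
At the end, for the whole second after the job is handed in: Every present pail stands upright (within 0.15 rad) on the tray's floor, its axis within 56 mm (x) and 136 mm (y) of the tray's centre, released and at rest; the lever is within 0.12 rad of its rest stop; the hook is within 0.12 rad of flat (x of pail_yellow_center in the frame of tray_in between -0.056 and 0.056 m and y of pail_yellow_center in the frame of tray_in between -0.136 and 0.136 m and z of pail_yellow_center in the frame of tray_in between 0.057 and 0.08 m and angle between each of pail_yellow_center, pail_blue_center, pail_green_center's own z axis and vertical below 0.15 rad and x of pail_blue_center in the frame of tray_in between -0.056 and 0.056 m and y of pail_blue_center in the frame of tray_in between -0.136 and 0.136 m and z of pail_blue_center in the frame of tray_in between 0.057 and 0.08 m and x of pail_green_center in the frame of tray_in between -0.056 and 0.056 m and y of pail_green_center in the frame of tray_in between -0.136 and 0.136 m and z of pail_green_center in the frame of tray_in between 0.057 and 0.08 m and contact force between the fingers and pail_yellow below 0.1 N and linear speed of each of pail_yellow, pail_blue, pail_green below 0.05 m/s and contact force between the fingers and pail_blue below 0.1 N and contact force between the fingers and pail_green below 0.1 N and value of joint each of weigh_lever, hook below 0.12 rad); the robot touches nothing.
It fails at once if the grey pail or another bystander is pushed more than 50 mm from its place (distance of any of pail_grey, carton_small, oil_bottle, tape_roll, driver, bolt_cup from where it was at the start of the episode above 0.05 m).
Of pail_yellow, pail_blue, pail_green only 2 to 3 are there at a start; the rules pass over those that are not, and their reading is None.
At some moment in a run one of pail_yellow, pail_blue, pail_green may be knocked a few centimetres aside while the robot is not near it.
It also fails if it takes over 210 s, if anything falls off the work surface, if the arm or the gripper's body presses on something with over 40 N, if the wrist force passes 120 N, or if a joint passes its speed limit or range.

### The arm

A 6-joint arm with a two-finger parallel gripper is mounted at the origin on the work surface. World frame = base frame: x ahead of the robot, y to its left, z up, the work surface at z = 0. Lengths are in m, angles in degrees, forces in N, time in s.
With the tool pointing down it reaches from about 0.4 to 0.825 m from the base axis. Payload 7 kg.
Tool frame: the origin (TCP) lies at the very end of the fingers, on their centre line; the grasp point (between the pads) lies 19 mm behind it (ctrl.tcp_to_grasp is the distance from the TCP to the grasp point, in m); z points along the fingers, y is the direction in which the jaws open and shut (so a half turn about z gives the same grasp; the last joint's range is limited). The gripper opens to 88 mm and grips with 3 to 60 N. Pads are 19 mm wide; open, the fingers measure 130 mm over their backs; the gripper's body (78 mm by 193 mm) begins 47 mm behind the grasp point.
Start: joints at [-51.331, 20.546, 0.682, 0, -70.136, -16.507], TCP at [0.255, -0.625, 0.227] pointing down, gripper open.
Joint ranges: [-176.03, 176.03], [-82.01, 121.73], [-58.28, 71.71], [-173.87, 95.51], [-174.79, -0.11], [-173.66, 173.66]. Speed limits (degrees/s): [136.94, 136.94, 172.46, 180, 180, 180].

### API

Orientations are given as [roll, pitch, yaw] about the fixed x, y, z axes, in that order (R = Rz(yaw) Ry(pitch) Rx(roll)).
In Python, from plant import ctrl gives the robot as it stands.
- The arm moves only by the tool jog_arm, never from a script. Its argument "commands" is a list of rows, each an object of numbers: "x", "y", "z": the shift along the tool's x, y, z in cm; "roll": the turn about the tool's z in rad. In form: [{"x": .., "y": .., "z": .., "roll": ..}, ...]. A call has 1 to 12 rows; each row shifts and turns the commanded pose from where the row before left it, along the tool's axes as they then stand; what a row does not reach is not made up. A row lasts 1/10 s, in which the tool goes at most 50 mm and 8.59 degrees, less where a joint would pass 70% of its speed; a pose out of reach is approached as far as the arm can. A call is refused whole if a number of a shift passes 5 or a number of a turn 0.15, either way. A call with a gripper value outside its range is refused whole. "gripper" is the finger opening in cm, from 0 to 8.76, set as the call begins (left out, the last holds). The fingers move at their own pace and stop on an object; the grip force is fixed at half the most. Time passes only in rows, so rows that do not move let the fingers close. It gives the time, the measured TCP pose, the force and the opening at its end, in the units of the state.
- ctrl.get_obs(): the state, without advancing time (a new reading comes with each control period).
- ctrl.snapshot(name): name is "side" or "top" or "wrist"; returns a dict with "image" (400x640x3 uint8, red, green, blue), "mtx" (3x3 intrinsics, pixels), "position" and "orientation" of the camera in the world; the wrist camera has in their place "hand_eye" (4x4, takes a point from camera to tool coordinates, whose origin is the TCP and whose axes are the flange's). Camera axes: x right, y up, looking along -z (the intrinsics and any distortion apply to the point x, -y, -z); pixel columns grow to the right and rows downward; lengths in m; the calibration is good to about 2 mm. A picture is of the moment at which its call begins: read the wrist's pose just before it. There is no depth.
- ctrl.close_job(): hands the job in, once; it reports no verdict.
Trained networks look in the newest picture that a camera, given by its name, has taken for a name from the list of things; names that differ only in an ending like _2 or _b are one class to them, and where a whole thing is asked for, a point or a joint stands for the part that bears it (a point fixed in the world has none). Each returns a list of dicts, best first, with "confidence" (0 to 1); they miss things now and then, are a little off and sometimes report something else, mostly with a low value. They report only what shows in the picture. A call takes as long as a camera call.
- ctrl.search_frame(camera, query): "position" ([column, row] as shares, 0 to 1, of the picture: columns of its width, rows of its height, amid what is visible of it).
- ctrl.regions_of(camera, query): "mask" (400x640 bool, what is visible of it) and "position" ([column, row] as shares, 0 to 1, of the picture: columns of its width, rows of its height, amid what is visible of it).
The state is a dict: "clock": time; "joint_pos": joint angles; "qvel": joint speeds; "tau": joint torques, N m; "tool_pos": TCP position; "orientation": TCP orientation; "force": force on the tool from outside, world axes, zero at the start; "moment": the same for the moment, N m; "opening": finger opening in m.
Only numpy, scipy, OpenCV 4.12 (cv2) and the standard library are available. Lean on these libraries where they do the work, as an engineer would, in place of code of your own. Each camera call takes 0.05 s, during which the arm holds its last target.

## Working session

There is one attempt and no reset: what is moved stays moved. The work goes in short steps, Python scripts to look and compute and a tool call to move; the robot and the scene stay as the last step left them, time stands still between calls to the robot, and variables do not carry over. Pictures are saved under pics/ and viewed, and the job is handed in when it is done.

Besides the shell and the picture viewer there is one more tool, called after ">>>" by a JSON object that holds its "op" and its "data". jog_arm: Moves the arm, as the interface text tells. Its arguments: {"type":"object","properties":{"commands":{"type":"array"},"gripper":{"type":"number"}},"required":["commands"]}

```bash
ls; mkdir -p pics
python3 - <<'E'
from plant import ctrl
import cv2
o=ctrl.get_obs(); print(o)
for n in ("side","top","wrist"):
    s=ctrl.snapshot(n); cv2.imwrite(f"pics/{n}0.png",s["image"][:,:,::-1])
    print(n,{k:v for k,v in s.items() if k!="image"})
E
```

```text
pics
{'clock': 0.0, 'joint_pos': array([-5.13320133e+01,  2.05908182e+01,  6.34272023e-01, -2.07616902e-02,
       -7.01358848e+01, -1.65079445e+01]), 'qvel': array([-0.08636019, -0.04607543,  0.04571773, -0.03930862,  0.0146354 ,
        0.04982197]), 'tau': array([ 6.00043259e-04, -5.82719064e+01,  2.93059140e+01,  6.99768886e+00,
        6.81325051e-03, -1.37835950e-04]), 'tool_pos': array([ 0.25441302, -0.62469205,  0.22563142]), 'orientation': array([ 1.79905833e+02, -7.55384968e-03, -1.57847022e+02]), 'force': array([-0.1434869 , -0.03647867,  0.71504951]), 'moment': array([ 0.03553608,  0.02837743, -0.03760302]), 'opening': 0.08746653230055915}
side {'mtx': array([[509.4217693 ,   0.        , 323.12066259],
       [  0.        , 509.4217693 , 193.82809402],
       [  0.        ,   0.        ,   1.        ]]), 'position': array([-0.14881554,  0.75188926,  1.26874495]), 'orientation': array([  44.50907402,    1.12322758, -141.230677  ])}
top {'mtx': array([[414.87970075,   0.        , 314.14301415],
       [  0.        , 414.87970075, 196.17447519],
       [  0.        ,   0.        ,   1.        ]]), 'position': array([ 0.40439472, -0.06845091,  1.1160737 ]), 'orientation': array([  9.6741065 ,  -0.7530428 , -91.46871927])}
wrist {'mtx': array([[336.45129107,   0.        , 320.91114663],
       [  0.        , 336.45129107, 196.62588951],
       [  0.        ,   0.        ,   1.        ]]), 'hand_eye': array([[ 2.68741377e-04,  9.54621030e-01,  2.97823131e-01,
         8.15872648e-02],
       [ 9.99999940e-01, -3.21228044e-04,  1.27289256e-04,
        -6.78127645e-04],
       [ 2.17182143e-04,  2.97823079e-01, -9.54621059e-01,
        -1.57596596e-01],
       [ 0.00000000e+00,  0.00000000e+00,  0.00000000e+00,
         1.00000000e+00]])}
```

View pics/side0.png

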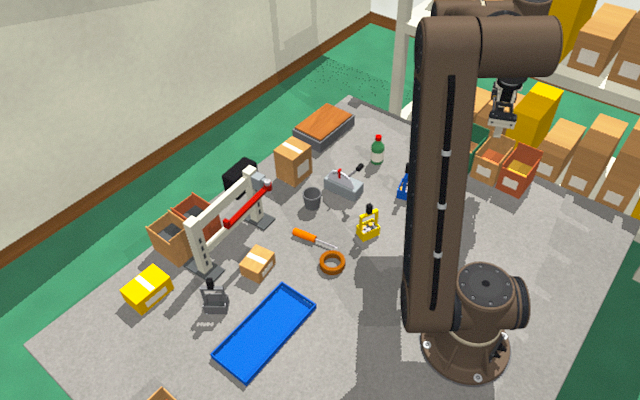

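View pics/top0.png

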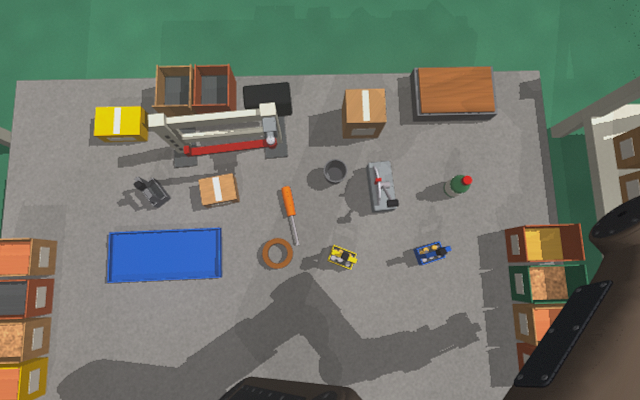

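View pics/wrist0.png

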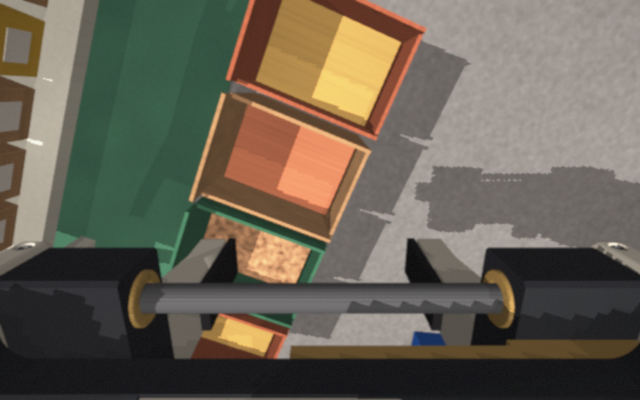

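```bash
cat > h.py <<'E'
from plant import ctrl
import numpy as np, cv2
from scipy.spatial.transform import Rotation as R
np.set_printoptions(precision=4,suppress=True)
def rot(o): return R.from_euler('xyz',o,degrees=True).as_matrix()
def snap(n,save=None):
    o=ctrl.get_obs(); s=ctrl.snapshot(n)
    if n=="wrist":
        T=np.eye(4);T[:3,:3]=rot(o['orientation']);T[:3,3]=o['tool_pos'];C=T@s['hand_eye']
    else:
        C=np.eye(4);C[:3,:3]=rot(s['orientation']);C[:3,3]=s['position']
    s['C']=C
    if save: cv2.imwrite(f'pics/{save}.png',s['image'][:,:,::-1])
    return s
def ray(s,px):
    K=s['mtx'];d=np.array([(px[0]-K[0,2])/K[0,0],-(px[1]-K[1,2])/K[1,1],-1.])
    d=s['C'][:3,:3]@d;return s['C'][:3,3],d/np.linalg.norm(d)
def onz(s,px,z):
    p,d=ray(s,px);return p+d*(z-p[2])/d[2]
def proj(s,P):
    p=s['C'][:3,:3].T@(np.asarray(P,float)-s['C'][:3,3]);K=s['mtx']
    return np.array([K[0,2]+K[0,0]*p[0]/-p[2],K[1,2]+K[1,1]*p[1]/p[2]])
def tri(rs):
    A=np.zeros((3,3));b=np.zeros(3)
    for p,d in rs:
        M=np.eye(3)-np.outer(d,d);A+=M;b+=M@p
    x=np.linalg.solve(A,b);return x,[np.linalg.norm((np.eye(3)-np.outer(d,d))@(x-p)) for p,d in rs]
def find(s,n,q,mn=0.2):
    return [(np.array(r['position'])*[640,400],r['confidence']) for r in ctrl.search_frame(n,q) if r['confidence']>mn]
def st():
    o=ctrl.get_obs();print(o['clock'],o['tool_pos'],o['orientation'],o['force'],o['opening'],o['joint_pos'])
E
python3 - <<'E'
from h import *
a=snap("side");b=snap("top")
for q in ["pail_yellow_center","pail_blue_center","pail_green_center","hook_root","hook_end","lever_grip","lever_unit_pivot","mark_tip","tray_in","pail_yellow","pail_blue","pail_green","hook","set_mark","weigh_lever"]:
    x=find(a,"side",q);y=find(b,"top",q)
    print(q,[(p.round(1),round(c,2)) for p,c in x],[(p.round(1),round(c,2)) for p,c in y])
    if x and y: print('   ',*tri([ray(a,x[0][0]),ray(b,y[0][0])]))
E
```

```text
pail_yellow_center [(array([367.8, 225.8]), 0.6)] [(array([342.2, 258.5]), 0.76), (array([227. , 149.1]), 0.6), (array([387.3, 200.4]), 0.47)]
    [ 0.425  -0.1545  0.0362] [np.float64(0.0017839226552536795), np.float64(0.0017839226552535277)]
pail_blue_center [(array([402.5, 188.5]), 0.75)] [(array([430.5, 256.7]), 0.71), (array([226.7, 148.3]), 0.54)]
    [ 0.4299 -0.3823  0.0226] [np.float64(0.009262318462872987), np.float64(0.009262318462872912)]
pail_green_center [] [(array([457.2, 186.9]), 0.3)]
hook_root [(array([245.7, 206. ]), 0.86), (array([368.9, 227.5]), 0.27)] [(array([224.4, 147.3]), 0.75), (array([217.8, 186.2]), 0.66), (array([429.7, 254.3]), 0.21)]
    [0.6783 0.1175 0.1937] [np.float64(0.0016732626479052904), np.float64(0.0016732626479054019)]
hook_end [(array([248.8, 202.5]), 0.77), (array([347., 184.]), 0.59)] [(array([226.7, 147.3]), 0.7)]
    [0.6735 0.1092 0.2054] [np.float64(0.0030075636741760245), np.float64(0.0030075636741760136)]
lever_grip [(array([357.3, 166. ]), 0.47)] []
lever_unit_pivot [(array([343.3, 182.2]), 0.96)] [(array([379.2, 189.8]), 0.55)]
    [ 0.6011 -0.2575  0.0461] [np.float64(0.0019998413399146928), np.float64(0.0019998413399146195)]
mark_tip [(array([248.2, 207.6]), 0.32)] []
tray_in [(array([262.3, 335.2]), 0.94)] [(array([164.2, 253.6]), 0.6)]
    [ 0.4493  0.3181 -0.0134] [np.float64(0.00032512473828386323), np.float64(0.0003251247382837729)]Traceback (most recent call last):
  File "<stdin>", line 4, in <module>
  File "h.py", line 29, in find
    return [(np.array(r['position'])*[640,400],r['confidence']) for r in ctrl.search_frame(n,q) if r['confidence']>mn]
                                                                         ~~~~~~~~~~~~~~~~~^^^^^
ValueError: it knows: bolt_cup, carton_small, driver, hook, hook_end, hook_root, lever_grip, lever_unit_pivot, mark_tip, oil_bottle, pail_blue_center, pail_green_center, pail_grey, pail_yellow_center, set_mark, t
```

Run:
```python
from h import *
b=snap("top");i=b['image'][:,:,::-1]
cv2.imwrite('pics/t1.png',cv2.resize(i[90:240,130:330],None,fx=4,fy=4,interpolation=cv2.INTER_CUBIC))
cv2.imwrite('pics/t2.png',cv2.resize(i[140:290,300:500],None,fx=4,fy=4,interpolation=cv2.INTER_CUBIC))
a=snap("side");i=a['image'][:,:,::-1]
cv2.imwrite('pics/s1.png',cv2.resize(i[100:300,180:440],None,fx=3,fy=3,interpolation=cv2.INTER_CUBIC))
```

```text
(no output)
```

View pics/t1.png

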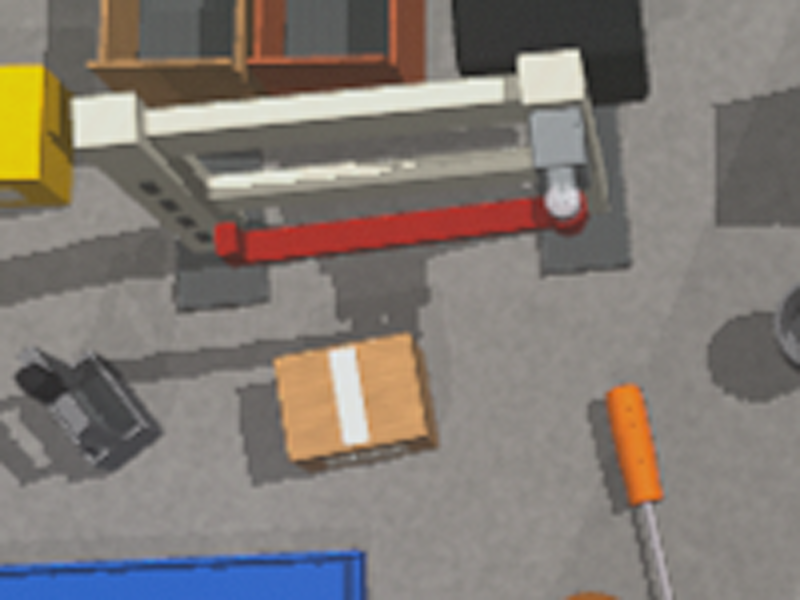

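View pics/t2.png

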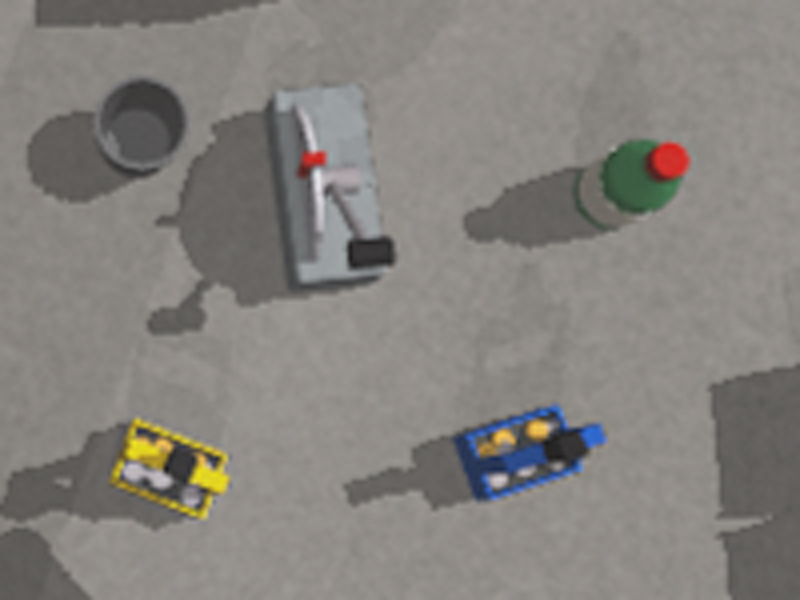

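View pics/s1.png

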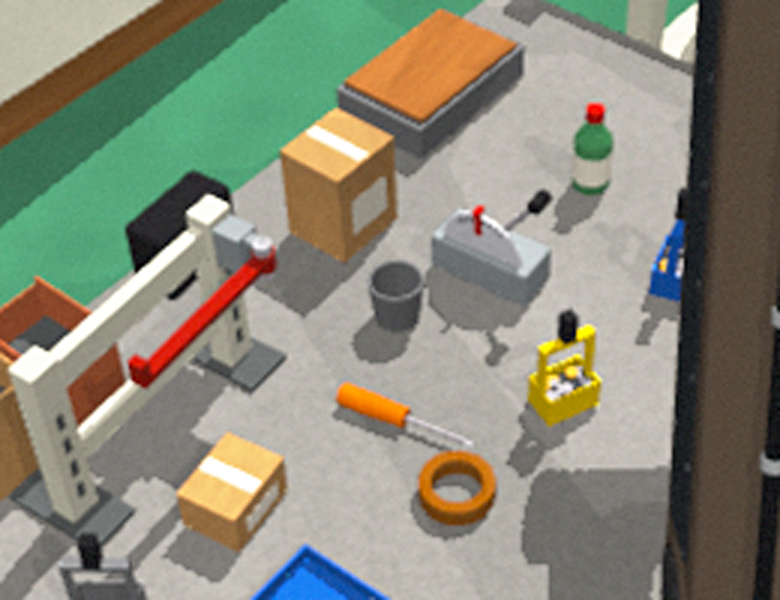

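Run:
```python
from h import *
a=snap("side");b=snap("top")
T1=lambda x,y:ray(b,(x/4+130,y/4+90));T2=lambda x,y:ray(b,(x/4+300,y/4+140));S=lambda x,y:ray(a,(x/3+180,y/3+100))
T2z=lambda x,y,z:onz(b,(x/4+300,y/4+140),z)
T1z=lambda x,y,z:onz(b,(x/4+130,y/4+90),z)
print('pin',*tri([T1(563,198),S(264,247)]))
print('end',*tri([T1(230,243),S(142,368)]))
print('end z.215',T1z(230,240,.215),'root knuckle z.195',T1z(567,213,.195))
print('postR',T1z(550,70,.225),'postL',T1z(105,107,.225))
print('lever',*tri([T2(371,252),S(540,201)]))
print('mark',*tri([T2(313,158),S(479,212)]))
for p in [(275,92),(358,88),(380,275),(300,280)]: print('base',T2z(*p,.05))
for p in [(137,420),(228,455),(208,518),(112,480)]: print('Y',T2z(*p,.04))
for p in [(460,437),(558,407),(580,470),(482,500)]: print('B',T2z(*p,.04))
print('Ygrip',*tri([T2(182,460),S(568,323)]),T2z(182,460,.138))
print('Bgrip',T2z(568,447,.138))
for p in [(106,231),(222,228),(222,278),(106,282)]: print('tray',onz(b,p,.022))
```

```text
pin [0.6915 0.0099 0.1994] [np.float64(0.0031201524837369135), np.float64(0.003120152483736859)]
end [0.6692 0.1991 0.2006] [np.float64(0.0024584062918461404), np.float64(0.0024584062918460822)]
end z.215 [0.669  0.1963 0.215 ] root knuckle z.195 [0.6867 0.0097 0.195 ]
postR [0.7615 0.016  0.225 ] postL [0.7447 0.265  0.225 ]
lever [ 0.5497 -0.2745  0.1335] [np.float64(0.0009470802349713891), np.float64(0.0009470802349715031)]
mark [ 0.6148 -0.2489  0.0992] [np.float64(0.001462240604578883), np.float64(0.0014622406045790555)]
base [ 0.6714 -0.234   0.05  ]
base [ 0.6729 -0.2892  0.05  ]
base [ 0.5476 -0.2965  0.05  ]
base [ 0.5456 -0.2442  0.05  ]
Y [ 0.4584 -0.1359  0.04  ]
Y [ 0.4346 -0.1937  0.04  ]
Y [ 0.395  -0.1792  0.04  ]
Y [ 0.4206 -0.1186  0.04  ]
B [ 0.4423 -0.3442  0.04  ]
B [ 0.46   -0.4092  0.04  ]
B [ 0.4193 -0.4204  0.04  ]
B [ 0.4018 -0.3557  0.04  ]
Ygrip [ 0.4293 -0.1579  0.1155] [np.float64(0.0010491397340405266), np.float64(0.0010491397340406177)] [ 0.4296 -0.1553  0.138 ]
Bgrip [ 0.4314 -0.3823  0.138 ]
tray [0.5107 0.4601 0.022 ]
tray [0.5112 0.1572 0.022 ]
tray [0.3819 0.1557 0.022 ]
tray [0.3795 0.4525 0.022 ]
```

```bash
cat >> h.py <<'E'
def plan(tgt,yaw=None,step=4.0,from_=None):
    """print tool-frame total shift (cm) & roll for move to world tgt, keeping tool axes; turn first accounted row by row"""
    o=ctrl.get_obs();M=rot(o['orientation']);d=M.T@(np.asarray(tgt,float)-o['tool_pos'])*100
    n=int(np.ceil(np.linalg.norm(d)/step)) or 1
    print('now',o['tool_pos'],'yaw',round(o['orientation'][2],2),'tool shift cm',d,'n',n,'per row',d/n)
    if yaw is not None:
        t=(o['orientation'][2]-yaw+180)%360-180
        print('  roll total rad',np.radians(t),'(separate rows, after shift)')
E
python3 - <<'E'
from h import *
plan((0.255,-0.625,0.40));plan((0.60,0.09,0.40),175)
E
```

```text
now [ 0.2546 -0.6251  0.2266] yaw -157.84 tool shift cm [ -0.0419  -0.005  -17.3424] n 5 per row [-0.0084 -0.001  -3.4685]
now [ 0.2546 -0.6251  0.2266] yaw -157.84 tool shift cm [-58.9645  53.1987 -17.3425] n 21 per row [-2.8078  2.5333 -0.8258]
  roll total rad 0.47406040400095606 (separate rows, after shift)
```

>>> {"op": "jog_arm", "data": {"commands": [{"z": -3.5},{"z": -3.5},{"z": -3.5},{"z": -3.5},{"z": -3.4},{"x": -2.8,"y": 2.53},{"x": -2.8,"y": 2.53},{"x": -2.8,"y": 2.53},{"x": -2.8,"y": 2.53},{"x": -2.8,"y": 2.53},{"x": -2.8,"y": 2.53},{"x": -2.8,"y": 2.53}], "gripper": 0}}

```text
validation failed for argument at $.co...
```

>>> {"op": "jog_arm", "data": {"commands": [{"x": -2.8,"y": 2.53},{"x": -2.8,"y": 2.53},{"x": -2.8,"y": 2.53},{"x": -2.8,"y": 2.53},{"x": -2.8,"y": 2.53},{"x": -2.8,"y": 2.53},{"x": -2.8,"y": 2.53},{"x": -2.8,"y": 2.53},{"x": -2.8,"y": 2.53},{"x": -2.8,"y": 2.53},{"x": -2.8,"y": 2.53},{"x": -2.8,"y": 2.53}]}}

```text
validation failed for argument at $.co...
```

>>> {"op": "jog_arm", "data": {"commands": [{"x": -2.8,"y": 2.53},{"x": -2.8,"y": 2.53},{"roll": 0.12},{"roll": 0.12},{"roll": 0.12},{"roll": 0.114},{},{}]}}

```text
validation failed for argument at $.co...
```

Run:
```python
from h import *
st();snap("wrist","w1");snap("top","t3");snap("side","s3")
print(*[find(None,"side","pail_green_center",0.1),find(None,"top","pail_green_center",.1)])
```

```text
1.35 [ 0.2546 -0.6251  0.2266] [ 179.9995   -0.0005 -157.8383] [0.7696 0.0143 0.0738] 0.08757057304562128 [-51.3313  20.545    0.6817   0.0004 -70.1373 -16.5072]
[] []
```

View pics/w1.png

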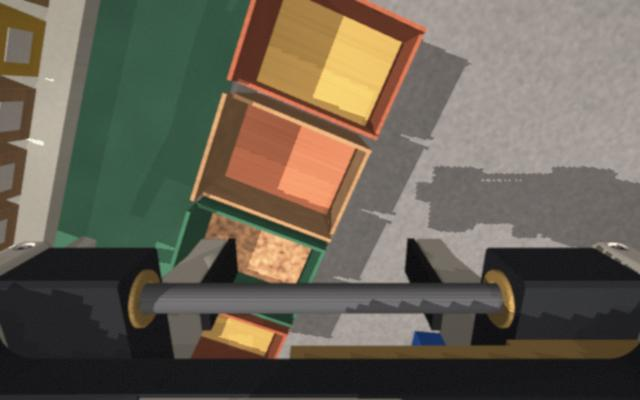

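View pics/t3.png

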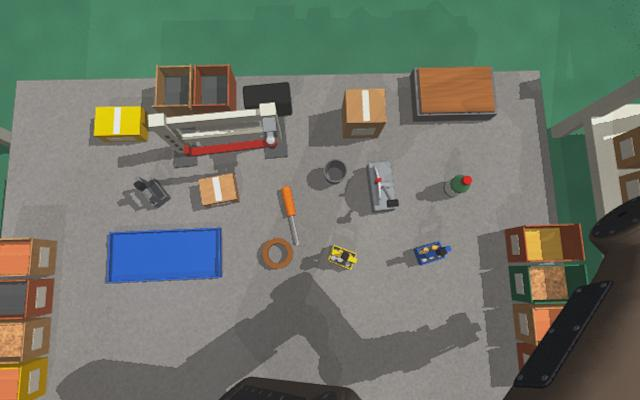

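View pics/s3.png

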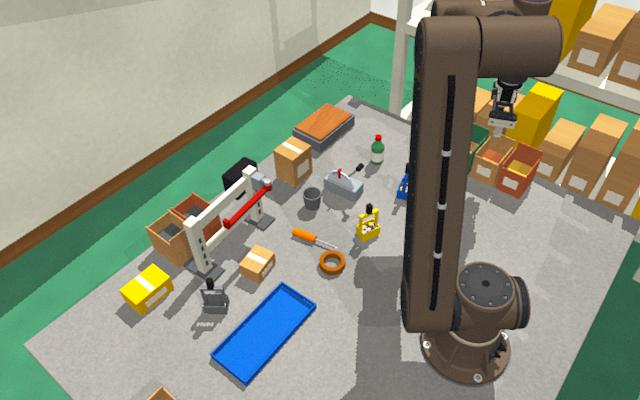

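All the moves were refused, so the arm is still at its start pose. The rows probably need all four keys filled in.

>>> {"op": "jog_arm", "data": {"commands": [{"x": 0,"y": 0,"z": -3.5,"roll": 0},{"x": 0,"y": 0,"z": -3.5,"roll": 0},{"x": 0,"y": 0,"z": -3.5,"roll": 0},{"x": 0,"y": 0,"z": -3.5,"roll": 0},{"x": 0,"y": 0,"z": -3.4,"roll": 0}], "gripper": 0}}

```text
clock: 2.1
tool_pos: [0.2544, -0.625, 0.4024]
orientation: [-180.0, 0.0, -157.8]
force: [0.7, -0.2, -0.4]
opening: 0.0534
```

>>> {"op": "jog_arm", "data": {"commands": [{"x": -2.8,"y": 2.53,"z": 0,"roll": 0},{"x": -2.8,"y": 2.53,"z": 0,"roll": 0},{"x": -2.8,"y": 2.53,"z": 0,"roll": 0},{"x": -2.8,"y": 2.53,"z": 0,"roll": 0},{"x": -2.8,"y": 2.53,"z": 0,"roll": 0},{"x": -2.8,"y": 2.53,"z": 0,"roll": 0},{"x": -2.8,"y": 2.53,"z": 0,"roll": 0},{"x": -2.8,"y": 2.53,"z": 0,"roll": 0},{"x": -2.8,"y": 2.53,"z": 0,"roll": 0},{"x": -2.8,"y": 2.53,"z": 0,"roll": 0},{"x": -2.8,"y": 2.53,"z": 0,"roll": 0},{"x": -2.8,"y": 2.53,"z": 0,"roll": 0}]}}

```text
clock: 3.3
tool_pos: [0.4515, -0.2157, 0.4009]
orientation: [-180.0, 0.0, -157.8]
force: [1.3, -1.3, 0.1]
opening: 0.0004
```

>>> {"op": "jog_arm", "data": {"commands": [{"x": -2.8,"y": 2.53,"z": 0,"roll": 0},{"x": -2.8,"y": 2.53,"z": 0,"roll": 0},{"x": -2.8,"y": 2.53,"z": 0,"roll": 0},{"x": -2.8,"y": 2.53,"z": 0,"roll": 0},{"x": -2.8,"y": 2.53,"z": 0,"roll": 0},{"x": -2.8,"y": 2.53,"z": 0,"roll": 0},{"x": -2.8,"y": 2.53,"z": 0,"roll": 0},{"x": -2.8,"y": 2.53,"z": 0,"roll": 0},{"x": -2.8,"y": 2.53,"z": 0,"roll": 0},{"x": 0,"y": 0,"z": 0,"roll": 0.14},{"x": 0,"y": 0,"z": 0,"roll": 0.14},{"x": 0,"y": 0,"z": 0,"roll": 0.14}]}}

```text
clock: 4.5
tool_pos: [0.5988, 0.0893, 0.4003]
orientation: [-180.0, -0.0, 177.8]
force: [0.2, -0.1, 0.3]
opening: 0.0004
```

Run:
```python
from h import *
st();snap("wrist","w1");snap("top","t3");snap("side","s3")
print(*[find(None,"side","pail_green_center",0.1),find(None,"top","pail_green_center",.1)])
```

```text
4.5 [0.5988 0.0893 0.4003] [-179.986    -0.0252  177.8089] [ 0.1617 -0.122   0.3477] 0.00037406309953000663 [  26.9467   10.6338    9.1804   -0.0001  -88.5754 -119.1378]
[] []
```

View pics/w1.png

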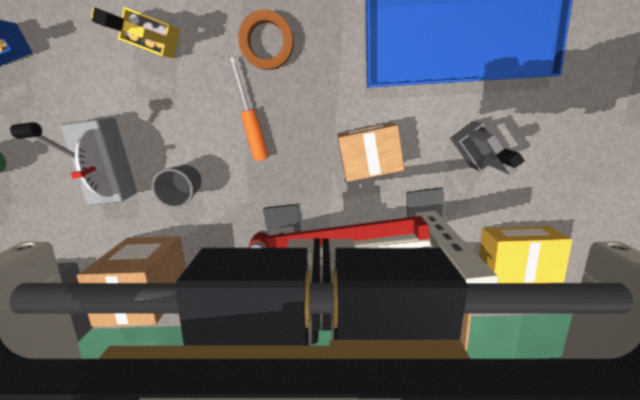

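View pics/t3.png

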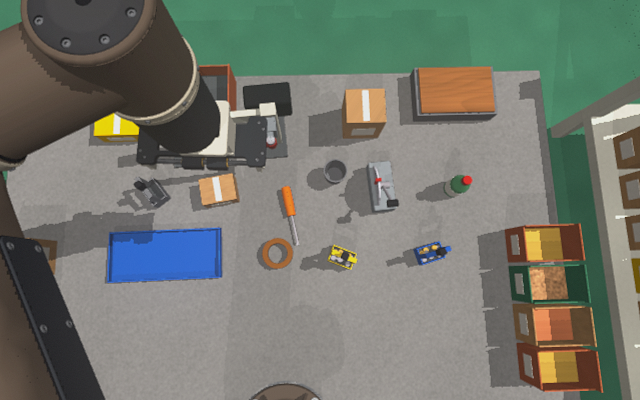

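View pics/s3.png

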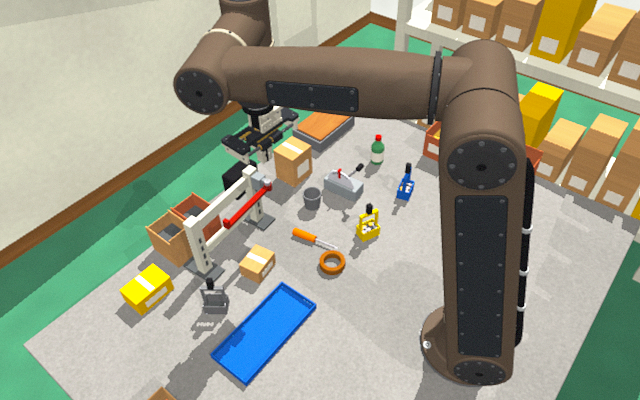

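Run:
```python
from h import *
w=snap("wrist");i=w['image'][:,:,::-1]
cv2.imwrite('pics/w1z.png',cv2.resize(i[180:290,230:480],None,fx=3.2,fy=3.2,interpolation=cv2.INTER_CUBIC))
b=snap("top")
s=snap("side")
for n,c in (('w',w),('t',b),('s',s)):
  for P in [(0.689,0.010,.195),(0.689,0.010,.215),(0.671,0.198,.215)]: print(n,P,proj(c,P))
```

```text
w (0.689, 0.01, 0.195) [257.576  245.3078]
w (0.689, 0.01, 0.215) [254.3843 253.0418]
w (0.671, 0.198, 0.215) [422.4078 233.8865]
t (0.689, 0.01, 0.195) [271.6151 142.3045]
t (0.689, 0.01, 0.215) [270.8347 139.6763]
t (0.671, 0.198, 0.215) [186.7602 149.1608]
s (0.689, 0.01, 0.195) [267.7409 183.4286]
s (0.689, 0.01, 0.215) [267.0931 178.6557]
s (0.671, 0.198, 0.215) [225.5353 218.4393]
```

View pics/w1z.png

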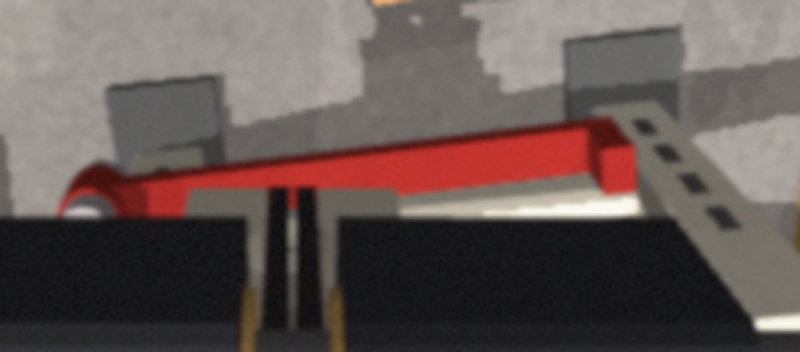

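>>> {"op": "jog_arm", "data": {"commands": [{"x": 0,"y": 0,"z": 0,"roll": -0.134},{"x": 0,"y": 0,"z": 0,"roll": 0}]}}

```text
clock: 5.1
tool_pos: [0.5987, 0.0886, 0.4006]
orientation: [180.0, 0.0, -174.0]
force: [-0.2, -0.1, 0.6]
opening: 0.0003
```

Run:
```python
from h import *
plan((0.7096,0.1627,0.4),185.5);st()
```

```text
now [0.5987 0.0886 0.4006] yaw -174.04 tool shift cm [-11.7964   6.2142   0.0616] n 4 per row [-2.9491  1.5535  0.0154]
  roll total rad 0.008002134933135018 (separate rows, after shift)
5.1 [0.5987 0.0886 0.4006] [ 179.9979    0.0037 -174.0415] [-0.1657 -0.1471  0.5936] 0.0002635039246800409 [  26.8969   10.5912    9.1696   -0.0006  -88.5743 -110.9384]
```

>>> {"op": "jog_arm", "data": {"commands": [{"x": -2.95,"y": 1.55,"z": 0,"roll": 0},{"x": -2.95,"y": 1.55,"z": 0,"roll": 0},{"x": -2.95,"y": 1.55,"z": 0,"roll": 0},{"x": -2.95,"y": 1.55,"z": 0,"roll": 0},{"x": 0,"y": 0,"z": 4,"roll": 0},{"x": 0,"y": 0,"z": 4,"roll": 0},{"x": 0,"y": 0,"z": 4,"roll": 0},{"x": 0,"y": 0,"z": 4,"roll": 0},{"x": 0,"y": 0,"z": 0,"roll": 0},{"x": 0,"y": 0,"z": 0,"roll": 0}]}}

```text
clock: 6.1
tool_pos: [0.7102, 0.1621, 0.2412]
orientation: [-179.9, -0.0, -174.3]
force: [0.5, -0.4, 0.8]
opening: 0.0005
```

Run:
```python
from h import *
st();plan((0.7096,0.1627,0.182),185.5);w=snap("wrist","w2");s=snap("side")
i=s['image'][:,:,::-1]
cv2.imwrite('pics/s4.png',cv2.resize(i[120:280,170:330],None,fx=4,fy=4,interpolation=cv2.INTER_CUBIC)[:600])
```

```text
6.1 [0.7102 0.1621 0.2412] [-179.9332   -0.026  -174.2987] [ 0.4797 -0.3859  0.7604] 0.00047345637657858817 [  28.1465   25.2115    9.6938    0.0537  -74.5318 -112.4595]
now [0.7102 0.1621 0.2412] yaw -174.3 tool shift cm [0.0529 0.0774 5.9194] n 2 per row [0.0264 0.0387 2.9597]
  roll total rad 0.0035135719271318483 (separate rows, after shift)
```

View pics/w2.png

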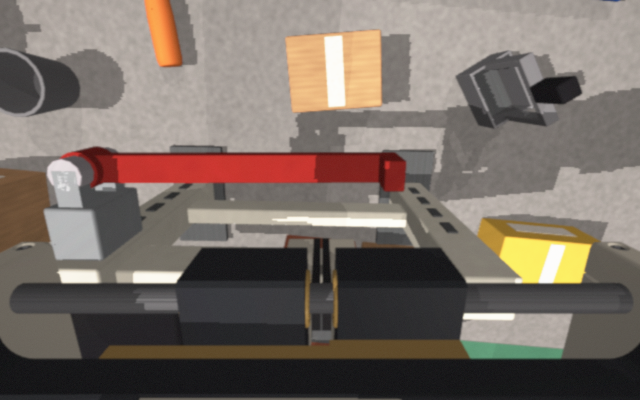

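View pics/s4.png

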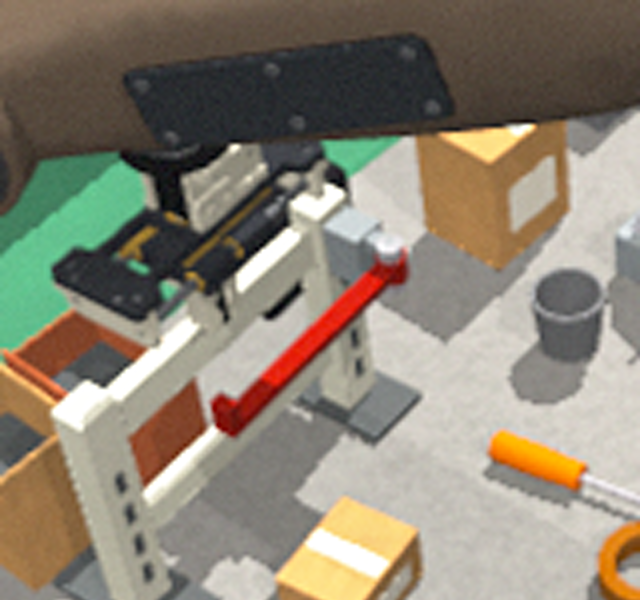

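>>> {"op": "jog_arm", "data": {"commands": [{"x": 0,"y": 0,"z": 3,"roll": 0},{"x": 0,"y": 0,"z": 2.9,"roll": 0},{"x": 0,"y": 0,"z": 0,"roll": 0},{"x": 0.7,"y": 0,"z": 0,"roll": 0},{"x": 0.6,"y": 0,"z": 0,"roll": 0},{"x": 0,"y": 0,"z": 0,"roll": 0}]}}

```text
clock: 6.8
tool_pos: [0.6972, 0.1613, 0.1844]
orientation: [179.9, 0.2, -174.2]
force: [0.4, 0.6, 0.1]
opening: 0.0006
```

>>> {"op": "jog_arm", "data": {"commands": [{"x": 1.51,"y": 0.15,"z": 0,"roll": -0.1},{"x": 1.51,"y": 0.15,"z": 0,"roll": -0.1},{"x": 1.51,"y": 0.15,"z": 0,"roll": -0.1},{"x": 1.51,"y": 0.15,"z": 0,"roll": -0.1},{"x": 0,"y": 0,"z": 0,"roll": 0}]}}

```text
clock: 7.3
tool_pos: [0.637, 0.1519, 0.1837]
orientation: [-180.0, 0.2, -151.2]
force: [0.1, 0.1, 1.2]
opening: 0.0007
```

Run:
```python
from h import *
st();w=snap("wrist","w3");s=snap("side")
o=ctrl.get_obs();p=o['tool_pos'][:2]-[.689,.010];print(np.hypot(*p),np.degrees(np.arctan2(p[1],p[0])))
i=s['image'][:,:,::-1]
cv2.imwrite('pics/s5.png',cv2.resize(i[120:280,170:330],None,fx=3,fy=3,interpolation=cv2.INTER_CUBIC)[:600])
```

```text
7.3 [0.637  0.1519 0.1837] [-179.9966    0.1638 -151.2081] [0.0757 0.0617 1.1942] 0.0007439195653258002 [ 30.4461  20.184   -5.6052   0.0091 -64.0471 -91.6582]
0.15105100103416796 109.78347089077305
```

View pics/w3.png

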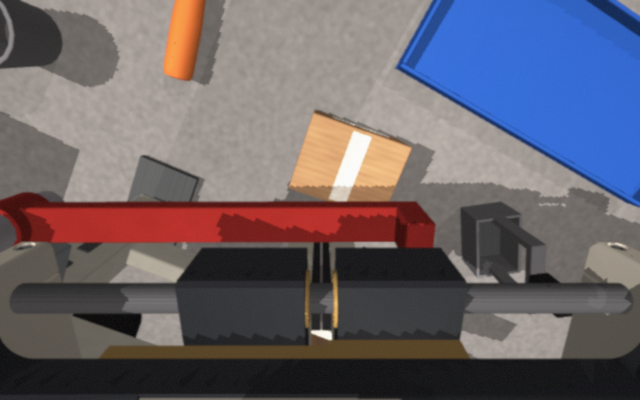

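View pics/s5.png

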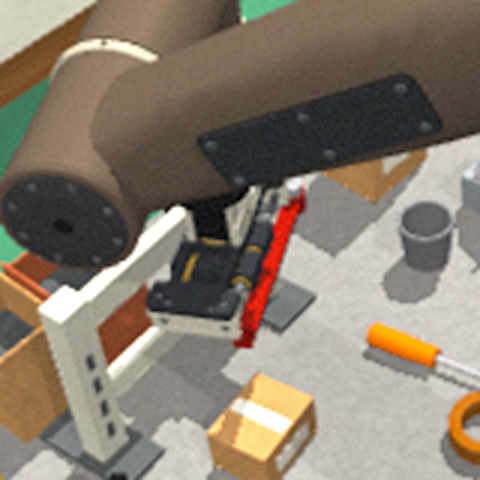

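>>> {"op": "jog_arm", "data": {"commands": [{"x": 1.51,"y": 0.15,"z": 0,"roll": -0.1},{"x": 1.51,"y": 0.15,"z": 0,"roll": -0.1},{"x": 1.51,"y": 0.15,"z": 0,"roll": -0.1},{"x": 1.51,"y": 0.15,"z": 0,"roll": -0.1},{"x": 1.51,"y": 0.15,"z": 0,"roll": -0.1},{"x": 1.51,"y": 0.15,"z": 0,"roll": -0.1},{"x": 1.51,"y": 0.15,"z": 0,"roll": -0.1},{"x": 1.51,"y": 0.15,"z": 0,"roll": -0.1},{"x": 1.51,"y": 0.15,"z": 0,"roll": -0.1},{"x": 1.51,"y": 0.15,"z": 0,"roll": -0.1},{"x": 1.51,"y": 0.15,"z": 0,"roll": -0.1},{"x": 0,"y": 0,"z": 0,"roll": 0}]}}

```text
clock: 8.6
tool_pos: [0.5395, 0.0266, 0.182]
orientation: [-180.0, 0.0, -88.4]
force: [-0.3, 0.0, -0.1]
opening: 0.0004
```

>>> {"op": "jog_arm", "data": {"commands": [{"x": 0.3,"y": 0,"z": 0,"roll": -0.03},{"x": 0.3,"y": 0,"z": 0,"roll": 0},{"x": 0,"y": 0,"z": 0,"roll": 0},{"x": 0,"y": 0,"z": 0,"roll": 0}]}}

```text
clock: 9.0
tool_pos: [0.5396, 0.0216, 0.1816]
orientation: [-180.0, -0.0, -86.7]
force: [0.2, 0.4, 0.5]
opening: 0.0008
```

Run:
```python
from h import *
st();w=snap("wrist","w4");s=snap("side")
o=ctrl.get_obs();p=o['tool_pos'][:2]-[.689,.010];print(np.hypot(*p),np.degrees(np.arctan2(p[1],p[0])))
i=s['image'][:,:,::-1]
cv2.imwrite('pics/s6.png',cv2.resize(i[120:280,170:330],None,fx=3,fy=3,interpolation=cv2.INTER_CUBIC)[:600])
```

```text
9.0 [0.5396 0.0216 0.1816] [-179.9873   -0.0101  -86.658 ] [0.2341 0.3577 0.5419] 0.000790942135652389 [ 23.1096   9.8815 -20.1287   0.0159 -59.9814 -19.7756]
0.14995940677572134 175.57340240671653
```

View pics/w4.png

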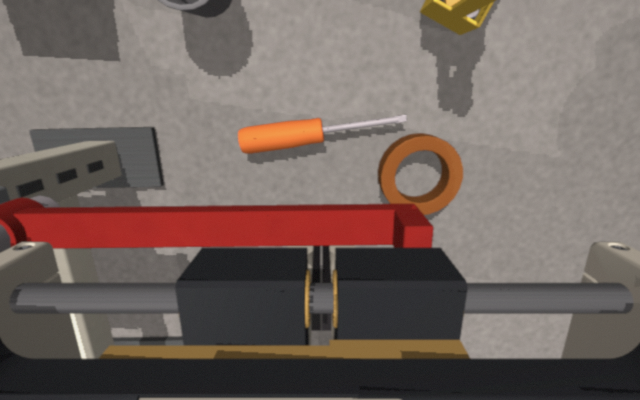

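View pics/s6.png

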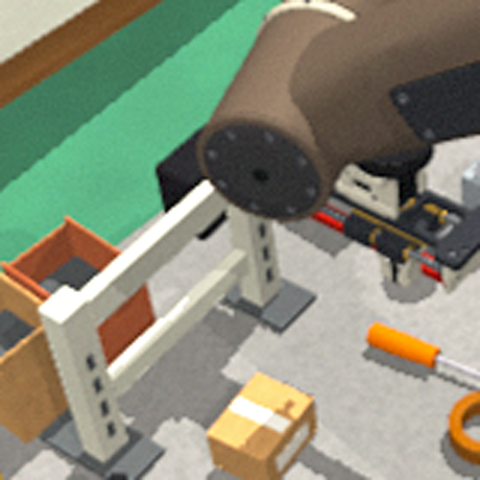

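>>> {"op": "jog_arm", "data": {"commands": [{"x": 0.3,"y": 0,"z": 0,"roll": 0},{"x": 0.3,"y": 0,"z": 0,"roll": 0},{"x": 0,"y": 0,"z": 0,"roll": 0},{"x": 0,"y": 0,"z": 0,"roll": 0}]}}

```text
clock: 9.5
tool_pos: [0.5397, 0.0197, 0.1816]
orientation: [-179.9, 0.4, -86.5]
force: [-6.2, 22.6, 4.7]
opening: 0.0005
```

>>> {"op": "jog_arm", "data": {"commands": [{"x": -1,"y": 0,"z": 0,"roll": 0},{"x": -2,"y": 0,"z": 0,"roll": 0},{"x": -2,"y": 0,"z": -1,"roll": 0},{"x": 0,"y": 0,"z": -3,"roll": 0},{"x": 0,"y": 0,"z": -4,"roll": 0.1},{"x": 0,"y": 0,"z": -4,"roll": 0.14},{"x": 0,"y": 0,"z": 0,"roll": 0.14},{"x": 0,"y": 0,"z": 0,"roll": 0.14},{"x": 0,"y": 0,"z": 0,"roll": 0.14},{"x": 0,"y": 0,"z": 0,"roll": 0.14},{"x": 0,"y": 0,"z": 0,"roll": 0.14},{"x": 0,"y": 0,"z": 0,"roll": 0.14}], "gripper": 6}}

```text
clock: 10.7
tool_pos: [0.5364, 0.0649, 0.3014]
orientation: [-180.0, -0.0, -148.8]
force: [-1.3, -0.6, 0.6]
opening: 0.0598
```

>>> {"op": "jog_arm", "data": {"commands": [{"x": 0,"y": 0,"z": 0,"roll": 0.14},{"x": 0,"y": 0,"z": 0,"roll": 0.14},{"x": 0,"y": 0,"z": 0,"roll": 0.14},{"x": 0,"y": 0,"z": 0,"roll": 0.14},{"x": 0,"y": 0,"z": 0,"roll": 0.14},{"x": 0,"y": 0,"z": 0,"roll": 0.14},{"x": 0,"y": 0,"z": 0,"roll": 0.1},{"x": 0,"y": 0,"z": 0,"roll": 0}]}}

```text
clock: 11.5
tool_pos: [0.5364, 0.065, 0.3014]
orientation: [-180.0, -0.0, 157.6]
force: [0.5, 0.7, -0.3]
opening: 0.0599
```

Run:
```python
from h import *
st();plan((0.50,-0.19,0.30),157.6)
```

```text
11.5 [0.5364 0.065  0.3014] [-179.9582   -0.0064  157.5907] [ 0.4872  0.7438 -0.329 ] 0.05990936415532244 [  27.7157    5.4449   -9.3386    0.0226  -75.2527 -140.1308]
now [0.5364 0.065  0.3014] yaw 157.59 tool shift cm [ -6.3529 -24.9633   0.1598] n 7 per row [-0.9076 -3.5662  0.0228]
  roll total rad -0.0001628657791136264 (separate rows, after shift)
```

>>> {"op": "jog_arm", "data": {"commands": [{"x": -0.91,"y": -3.57,"z": 0,"roll": 0},{"x": -0.91,"y": -3.57,"z": 0,"roll": 0},{"x": -0.91,"y": -3.57,"z": 0,"roll": 0},{"x": -0.91,"y": -3.57,"z": 0,"roll": 0},{"x": -0.91,"y": -3.57,"z": 0,"roll": 0},{"x": -0.91,"y": -3.57,"z": 0,"roll": 0},{"x": -0.91,"y": -3.57,"z": 0,"roll": 0},{"x": 0,"y": 0,"z": 0,"roll": 0},{"x": 0,"y": 0,"z": 0,"roll": 0}]}}

```text
clock: 12.4
tool_pos: [0.5002, -0.191, 0.3013]
orientation: [-180.0, -0.0, 157.7]
force: [0.4, 0.8, -0.1]
opening: 0.0599
```

Run:
```python
from h import *
st();snap("wrist","w5");t=snap("top","t5")
cv2.imwrite('pics/t5z.png',cv2.resize(t['image'][120:280,230:430,::-1],None,fx=4,fy=3.75,interpolation=cv2.INTER_CUBIC))
```

```text
12.4 [ 0.5002 -0.191   0.3013] [-179.9821   -0.0289  157.7004] [ 0.4415  0.7875 -0.0742] 0.059862153009852044 [   0.0991    4.9596   -9.8885    0.0057  -75.1855 -112.4002]
```

View pics/w5.png

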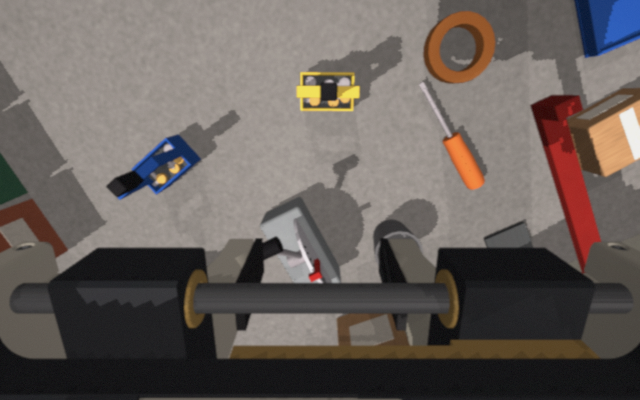

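View pics/t5.png

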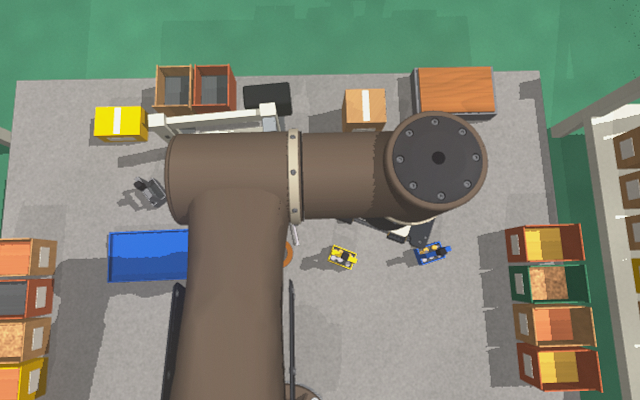

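Run:
```python
from h import *
w=snap("wrist");i=w['image'][:,:,::-1]
cv2.imwrite('pics/w5z.png',cv2.resize(i[60:120,290:370],None,fx=10,fy=10,interpolation=cv2.INTER_CUBIC))
cv2.imwrite('pics/w5h.png',cv2.resize(i[80:270,500:640],None,fx=3,fy=3,interpolation=cv2.INTER_CUBIC))
```

```text
(no output)
```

View pics/w5z.png

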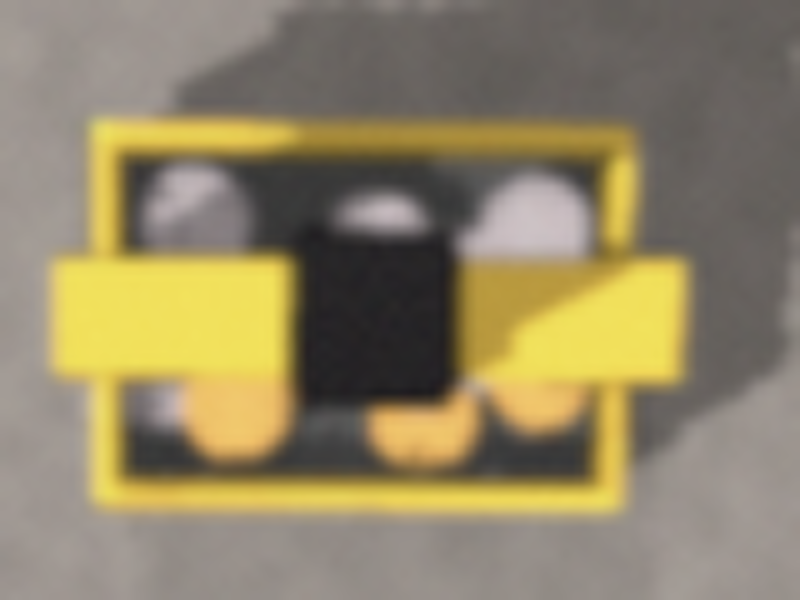

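View pics/w5h.png

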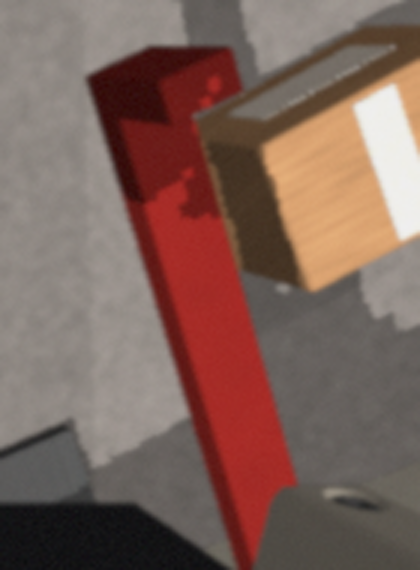

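Run:
```python
from h import *
w=snap("wrist")
P1=onz(w,(327,91.8),.102);P2=onz(w,(326.3,91.5),.04);print(P1,P2)
z=lambda x,y,h:onz(w,(x/3+500,y/3+80),h)
L=[z(148,205,.195),z(200,385,.195)];Rr=[z(240,270,.195),z(298,485,.195)]
for a,b in (L,Rr): d=a-b;print(a,b,np.degrees(np.arctan2(d[1],d[0])))
print('top of end',z(118,75,.215),z(200,50,.215) )
P=(P1+P2)/2
plan((P[0],P[1],.17),157.6);plan((P[0],P[1],.105))
```

```text
[ 0.428  -0.1542  0.102 ] [ 0.4278 -0.1539  0.04  ]
[ 0.5328 -0.0094  0.195 ] [ 0.5884 -0.0056  0.195 ] -176.0627116337476
[0.5596 0.01   0.195 ] [0.6295 0.015  0.195 ] -175.92888987022735
top of end [ 0.4915 -0.0215  0.215 ] [ 0.4931 -0.0028  0.215 ]
now [ 0.5008 -0.1893  0.3016] yaw 157.81 tool shift cm [ 8.0879  0.5116 13.1587] n 4 per row [2.022  0.1279 3.2897]
  roll total rad 0.0037113308081787636 (separate rows, after shift)
now [ 0.5008 -0.1893  0.3016] yaw 157.81 tool shift cm [ 8.0881  0.5116 19.6587] n 6 per row [1.348  0.0853 3.2765]
```

>>> {"op": "jog_arm", "data": {"commands": [{"x": 2.7,"y": 0.17,"z": 2.5,"roll": 0},{"x": 2.7,"y": 0.17,"z": 3,"roll": 0},{"x": 2.69,"y": 0.17,"z": 3,"roll": 0},{"x": 0,"y": 0,"z": 3,"roll": 0},{"x": 0,"y": 0,"z": 3,"roll": 0},{"x": 0,"y": 0,"z": 3,"roll": 0},{"x": 0,"y": 0,"z": 2,"roll": 0},{"x": 0,"y": 0,"z": 0,"roll": 0},{"x": 0,"y": 0,"z": 0,"roll": 0}]}}

```text
clock: 13.5
tool_pos: [0.4282, -0.1542, 0.1071]
orientation: [-180.0, -0.0, 157.8]
force: [1.2, 0.6, 0.2]
opening: 0.06
```

>>> {"op": "jog_arm", "data": {"commands": [{"x": 0,"y": 0,"z": 0,"roll": 0},{"x": 0,"y": 0,"z": 0,"roll": 0},{"x": 0,"y": 0,"z": 0,"roll": 0},{"x": 0,"y": 0,"z": 0,"roll": 0},{"x": 0,"y": 0,"z": 0,"roll": 0},{"x": 0,"y": 0,"z": 0,"roll": 0},{"x": 0,"y": 0,"z": 0,"roll": 0},{"x": 0,"y": 0,"z": 0,"roll": 0}], "gripper": 0}}

```text
clock: 14.3
tool_pos: [0.4277, -0.1547, 0.1066]
orientation: [-180.0, -0.0, 157.7]
force: [-0.3, 0.5, 0.8]
opening: 0.0156
```

>>> {"op": "jog_arm", "data": {"commands": [{"x": 0,"y": 0,"z": -2,"roll": 0},{"x": 0,"y": 0,"z": -3,"roll": 0},{"x": 0,"y": 0,"z": -3,"roll": 0},{"x": 0,"y": 0,"z": -3,"roll": 0},{"x": 0,"y": 0,"z": -2.3,"roll": 0},{"x": 0,"y": 0,"z": 0,"roll": -0.1},{"x": 0,"y": 0,"z": 0,"roll": -0.12},{"x": 0,"y": 0,"z": 0,"roll": -0.12},{"x": 0,"y": 0,"z": 0,"roll": -0.12},{"x": 0,"y": 0,"z": 0,"roll": 0}]}}

```text
clock: 15.3
tool_pos: [0.4274, -0.1546, 0.2392]
orientation: [180.0, -0.0, -175.8]
force: [0.7, -0.8, -0.9]
opening: 0.0158
```

Run:
```python
from h import *
st();plan((0.4446,-0.0072,0.2396),184)
```

```text
15.3 [ 0.4274 -0.1546  0.2392] [ 179.9836   -0.0476 -175.8488] [ 0.6779 -0.7733 -0.9388] 0.015781167352576037 [  5.0625  -1.2907 -24.5359  -0.0186 -66.8022 -90.9039]
now [ 0.4274 -0.1546  0.2392] yaw -175.85 tool shift cm [-2.7837 14.5744 -0.04  ] n 4 per row [-0.6959  3.6436 -0.01  ]
  roll total rad 0.0026397480335566548 (separate rows, after shift)
```

>>> {"op": "jog_arm", "data": {"commands": [{"x": -0.55,"y": 2.9,"z": 0,"roll": 0},{"x": -0.55,"y": 2.9,"z": 0,"roll": 0},{"x": -0.56,"y": 2.9,"z": 0,"roll": 0},{"x": -0.56,"y": 2.9,"z": 0,"roll": 0},{"x": -0.56,"y": 2.9,"z": 0,"roll": 0},{"x": 0,"y": 0,"z": 0,"roll": 0},{"x": 0,"y": 0,"z": 0,"roll": 0}]}}

```text
clock: 16.0
tool_pos: [0.445, -0.0076, 0.2393]
orientation: [-180.0, -0.0, -176.0]
force: [0.2, 0.1, -2.2]
opening: 0.0157
```

Run:
```python
from h import *
st();snap("wrist","w6");t=snap("side")
cv2.imwrite('pics/s7.png',cv2.resize(t['image'][130:290,200:400,::-1],None,fx=4,fy=3.75,interpolation=cv2.INTER_CUBIC))
P=np.array([.689,.010])+.05*np.array([-.9976,-.07]);plan((*P,.2396),184)
```

```text
16.0 [ 0.445  -0.0076  0.2393] [-179.9922   -0.0401 -175.9995] [ 0.1752  0.1041 -2.1652] 0.01567490601897388 [  24.5457   -2.3056  -25.4946   -0.0074  -66.8513 -110.5423]
now [ 0.4449 -0.0085  0.2393] yaw -176.04 tool shift cm [-19.4772   0.1543  -0.0391] n 5 per row [-3.8954  0.0309 -0.0078]
  roll total rad -0.0007513069619764353 (separate rows, after shift)
```

View pics/w6.png

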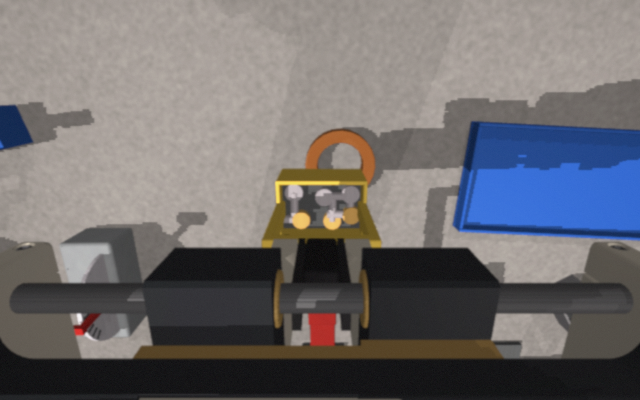

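View pics/s7.png

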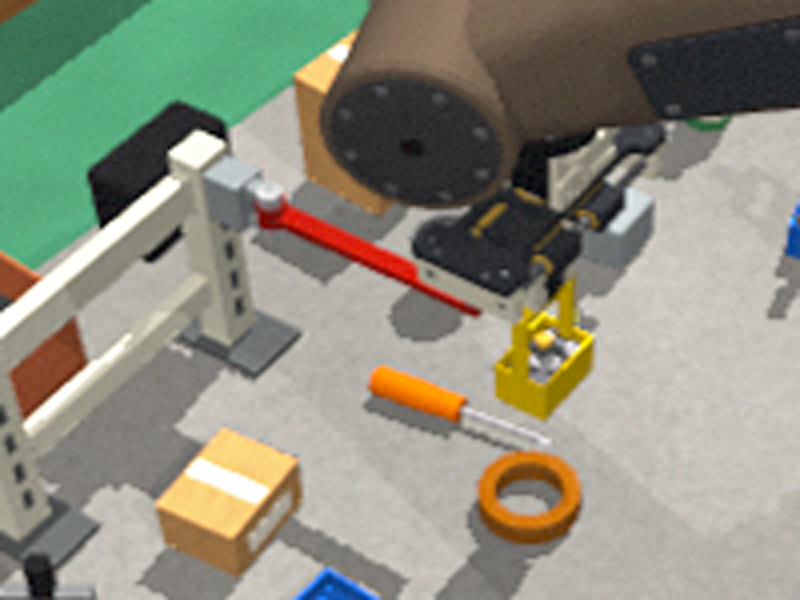

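>>> {"op": "jog_arm", "data": {"commands": [{"x": -2,"y": 0.02,"z": 0,"roll": 0},{"x": -2,"y": 0.02,"z": 0,"roll": 0},{"x": -2,"y": 0.02,"z": 0,"roll": 0},{"x": -2,"y": 0.02,"z": 0,"roll": 0},{"x": 0,"y": 0,"z": 0,"roll": 0}]}}

```text
clock: 16.6
tool_pos: [0.5267, -0.0025, 0.2389]
orientation: [-180.0, -0.0, -176.1]
force: [-0.4, 0.1, -1.4]
opening: 0.0156
```

>>> {"op": "jog_arm", "data": {"commands": [{"x": -2,"y": 0.02,"z": 0,"roll": 0},{"x": -2,"y": 0.02,"z": 0,"roll": 0},{"x": -2,"y": 0.02,"z": 0,"roll": 0},{"x": -2,"y": 0.02,"z": 0,"roll": 0},{"x": -2,"y": 0,"z": 0,"roll": 0},{"x": -1.5,"y": 0,"z": 0,"roll": 0},{"x": 0,"y": 0,"z": 0,"roll": 0},{"x": 0,"y": 0,"z": 0,"roll": 0}]}}

```text
clock: 17.4
tool_pos: [0.6389, 0.0065, 0.239]
orientation: [-180.0, -0.1, -176.0]
force: [-0.3, 0.6, -2.2]
opening: 0.0159
```

Run:
```python
from h import *
st();snap("wrist","w7");t=snap("side")
cv2.imwrite('pics/s8.png',cv2.resize(t['image'][130:290,200:400,::-1],None,fx=4,fy=3.75,interpolation=cv2.INTER_CUBIC))
P=np.array([.689,.010])+.05*np.array([-.9976,-.07]);plan((*P,.2396),184)
```

```text
17.4 [0.6389 0.0065 0.239 ] [-179.9956   -0.083  -176.0464] [-0.288   0.5826 -2.2387] 0.015850104583015962 [  18.0403   16.822    -3.0531   -0.017   -70.2066 -104.0809]
now [0.6388 0.0068 0.2396] yaw -176.0 tool shift cm [-0.0304 -0.0298  0.0007] n 1 per row [-0.0304 -0.0298  0.0007]
  roll total rad 5.1660386867433274e-05 (separate rows, after shift)
```

View pics/w7.png

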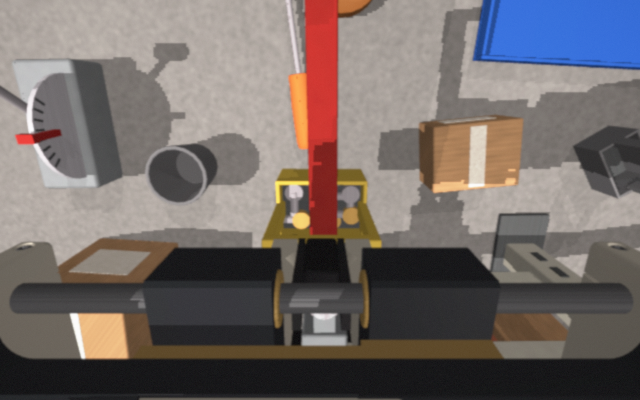

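View pics/s8.png

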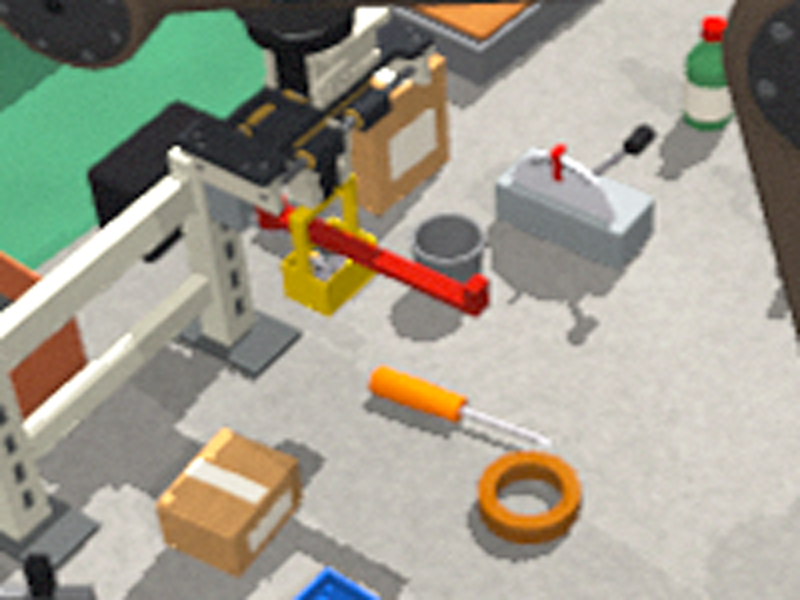

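>>> {"op": "jog_arm", "data": {"commands": [{"x": 0,"y": 0,"z": 1,"roll": 0},{"x": 0,"y": 0,"z": 1,"roll": 0},{"x": 0,"y": 0,"z": 0.8,"roll": 0},{"x": 0,"y": 0,"z": 0.2,"roll": 0},{"x": 0,"y": 0,"z": 0,"roll": 0},{"x": 0,"y": 0,"z": 0,"roll": 0}]}}

```text
clock: 18.1
tool_pos: [0.6398, 0.0074, 0.2097]
orientation: [-180.0, 0.0, -175.9]
force: [-0.6, -0.2, -2.7]
opening: 0.0158
```

>>> {"op": "jog_arm", "data": {"commands": [{"x": 0,"y": 0,"z": 0.1,"roll": 0},{"x": 0,"y": 0,"z": 0,"roll": 0},{"x": 0,"y": 0,"z": 0.1,"roll": 0},{"x": 0,"y": 0,"z": 0,"roll": 0}]}}

```text
clock: 18.5
tool_pos: [0.6397, 0.0074, 0.2076]
orientation: [180.0, 0.0, -175.9]
force: [0.0, -0.2, -2.3]
opening: 0.0154
```

>>> {"op": "jog_arm", "data": {"commands": [{"x": 0,"y": 0,"z": 0.1,"roll": 0},{"x": 0,"y": 0,"z": 0,"roll": 0},{"x": 0,"y": 0,"z": 0,"roll": 0}]}}

```text
clock: 18.8
tool_pos: [0.6398, 0.0073, 0.2075]
orientation: [-180.0, 0.1, -175.9]
force: [-2.6, 0.8, 5.9]
opening: 0.0156
```

>>> {"op": "jog_arm", "data": {"commands": [{"x": 0,"y": 0,"z": 0,"roll": 0},{"x": 0,"y": 0,"z": 0,"roll": 0},{"x": 0,"y": 0,"z": 0,"roll": 0},{"x": 0,"y": 0,"z": 0,"roll": 0},{"x": 0,"y": 0,"z": 0,"roll": 0}], "gripper": 6}}

```text
clock: 19.3
tool_pos: [0.6396, 0.0073, 0.2064]
orientation: [-180.0, -0.0, -175.9]
force: [0.3, 0.5, -0.5]
opening: 0.0501
```

>>> {"op": "jog_arm", "data": {"commands": [{"x": 0,"y": 0,"z": -2,"roll": 0},{"x": 0,"y": 0,"z": -3,"roll": 0},{"x": 0,"y": 0,"z": -4,"roll": 0},{"x": 0,"y": 0,"z": 0,"roll": 0},{"x": 0,"y": 0,"z": 0,"roll": 0}]}}

```text
clock: 19.8
tool_pos: [0.64, 0.0075, 0.2977]
orientation: [180.0, 0.1, -175.9]
force: [-0.4, -0.4, -1.9]
opening: 0.06
```

Run:
```python
from h import *
st();t=snap("side")
cv2.imwrite('pics/s9.png',cv2.resize(t['image'][130:290,200:400,::-1],None,fx=4,fy=3.75,interpolation=cv2.INTER_CUBIC))
plan((0.52,-0.37,0.30),-164.8)
```

```text
19.8 [0.64   0.0075 0.2977] [ 179.9572    0.1366 -175.9484] [-0.418  -0.4445 -1.8554] 0.06002601368444566 [  18.1026   15.2124    2.3027   -0.0086  -76.9475 -104.0491]
now [0.6394 0.0075 0.2963] yaw -175.95 tool shift cm [ 14.578  -36.8079  -0.3861] n 10 per row [ 1.4578 -3.6808 -0.0386]
  roll total rad -0.19460189055021618 (separate rows, after shift)
```

View pics/s9.png

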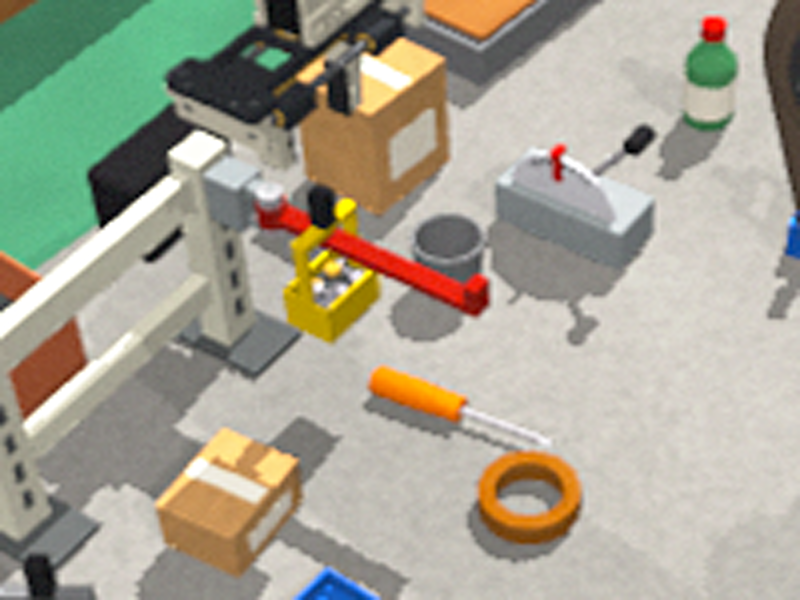

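>>> {"op": "jog_arm", "data": {"commands": [{"x": 1.46,"y": -3.68,"z": 0,"roll": 0},{"x": 1.46,"y": -3.68,"z": 0,"roll": 0},{"x": 1.46,"y": -3.68,"z": 0,"roll": 0},{"x": 1.46,"y": -3.68,"z": 0,"roll": 0},{"x": 1.46,"y": -3.68,"z": 0,"roll": 0},{"x": 1.46,"y": -3.68,"z": 0,"roll": 0},{"x": 1.46,"y": -3.68,"z": 0,"roll": 0},{"x": 1.46,"y": -3.68,"z": 0,"roll": 0},{"x": 1.46,"y": -3.68,"z": 0,"roll": 0},{"x": 1.46,"y": -3.68,"z": 0,"roll": -0.1},{"x": 0,"y": 0,"z": 0,"roll": -0.095},{"x": 0,"y": 0,"z": 0,"roll": 0}]}}

```text
clock: 21.05
tool_pos: [0.5189, -0.3709, 0.2947]
orientation: [179.9, -0.1, -164.8]
force: [-0.4, 0.6, 0.4]
opening: 0.0603
```

Run:
```python
from h import *
st();w=snap("wrist","w8");i=w['image'][:,:,::-1]
m=ctrl.search_frame("wrist","pail_blue_center");print(m[:2])
x,y=[int(v) for v in np.array(m[0]['position'])*[640,400]];x0=max(x-50,0);y0=max(y-35,0);print(x0,y0)
cv2.imwrite('pics/w8z.png',cv2.resize(i[y0:y0+75,x0:x0+100],None,fx=8,fy=8,interpolation=cv2.INTER_CUBIC))
```

```text
21.05 [ 0.5189 -0.3709  0.2947] [ 179.8932   -0.1271 -164.8234] [-0.4235  0.6263  0.3676] 0.06026392780433074 [-18.072   15.2518   1.9812  -0.0202 -76.8942 -56.7469]
[{'position': [0.5188, 0.213], 'confidence': 0.71}]
282 50
```

View pics/w8.png

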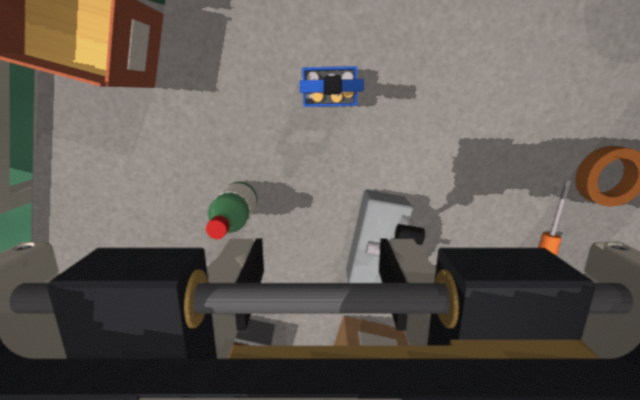

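View pics/w8z.png

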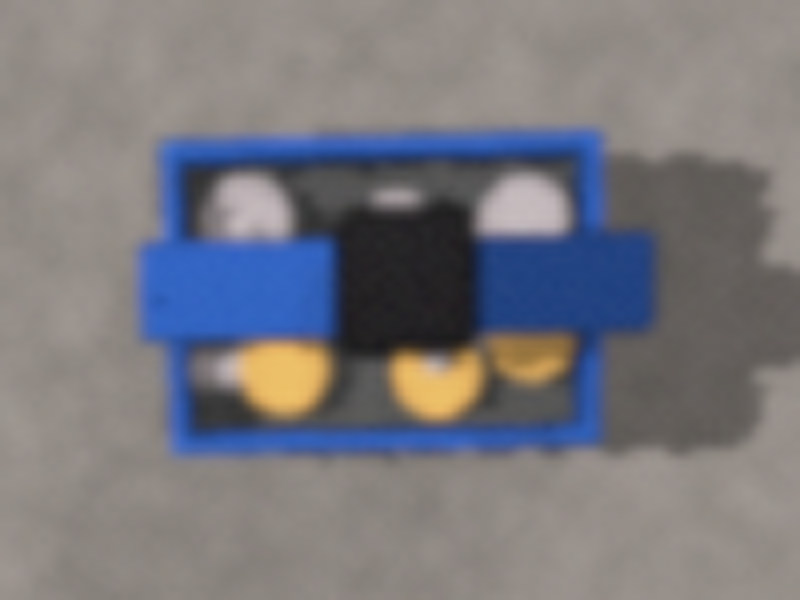

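Run:
```python
from h import *
w=snap("wrist")
P1=onz(w,(331.75,85.75),.102);P2=onz(w,(330.1,86.5),.04);print(P1,P2)
P=(2*P1+P2)/3
plan((P[0],P[1],.1066))
```

```text
[ 0.4328 -0.3826  0.102 ] [ 0.4325 -0.3827  0.04  ]
now [ 0.52   -0.3694  0.2958] yaw -164.88 tool shift cm [ 8.761   0.9862 18.9292] n 6 per row [1.4602 0.1644 3.1549]
```

>>> {"op": "jog_arm", "data": {"commands": [{"x": 2.92,"y": 0.33,"z": 2.5,"roll": 0},{"x": 2.92,"y": 0.33,"z": 2.5,"roll": 0},{"x": 2.92,"y": 0.33,"z": 2.9,"roll": -0.02},{"x": 0,"y": 0,"z": 3,"roll": 0},{"x": 0,"y": 0,"z": 3,"roll": 0},{"x": 0,"y": 0,"z": 3,"roll": 0},{"x": 0,"y": 0,"z": 2,"roll": 0},{"x": 0,"y": 0,"z": 0,"roll": 0},{"x": 0,"y": 0,"z": 0,"roll": 0}]}}

```text
clock: 22.1
tool_pos: [0.4334, -0.3832, 0.108]
orientation: [-180.0, -0.0, -163.6]
force: [0.4, -0.1, 0.8]
opening: 0.0599
```

>>> {"op": "jog_arm", "data": {"commands": [{"x": 0,"y": 0,"z": 0,"roll": 0},{"x": 0,"y": 0,"z": 0,"roll": 0},{"x": 0,"y": 0,"z": 0,"roll": 0},{"x": 0,"y": 0,"z": 0,"roll": 0},{"x": 0,"y": 0,"z": 0,"roll": 0},{"x": 0,"y": 0,"z": 0,"roll": 0},{"x": 0,"y": 0,"z": 0,"roll": 0},{"x": 0,"y": 0,"z": 0,"roll": 0}], "gripper": 0}}

```text
clock: 22.9
tool_pos: [0.4329, -0.3835, 0.1076]
orientation: [180.0, -0.0, -163.6]
force: [-0.8, 1.2, 1.8]
opening: 0.0156
```

>>> {"op": "jog_arm", "data": {"commands": [{"x": 0,"y": 0,"z": -2,"roll": 0},{"x": 0,"y": 0,"z": -3,"roll": 0},{"x": 0,"y": 0,"z": -3,"roll": 0},{"x": 0,"y": 0,"z": -3,"roll": 0},{"x": 0,"y": 0,"z": -2.3,"roll": 0},{"x": 0,"y": 0,"z": 0,"roll": 0.11},{"x": 0,"y": 0,"z": 0,"roll": 0.106},{"x": 0,"y": 0,"z": 0,"roll": 0},{"x": 0,"y": 0,"z": 0,"roll": 0}]}}

```text
clock: 23.8
tool_pos: [0.4326, -0.3833, 0.2399]
orientation: [180.0, -0.1, -175.8]
force: [-0.3, -0.1, -3.6]
opening: 0.0157
```

Run:
```python
from h import *
st();plan((0.4446,-0.0072,0.2406),184)
```

```text
23.8 [ 0.4326 -0.3833  0.2399] [ 179.9568   -0.0501 -175.8326] [-0.265  -0.1099 -3.6422] 0.01566908945092688 [-22.1725  11.0131 -10.6726  -0.0177 -68.3784 -63.6536]
now [ 0.4326 -0.3833  0.2399] yaw -175.83 tool shift cm [-3.9295 37.4233 -0.0435] n 10 per row [-0.3929  3.7423 -0.0043]
  roll total rad 0.0029220464607555762 (separate rows, after shift)
```

>>> {"op": "jog_arm", "data": {"commands": [{"x": -0.36,"y": 3.4,"z": 0,"roll": 0},{"x": -0.36,"y": 3.4,"z": 0,"roll": 0},{"x": -0.36,"y": 3.4,"z": 0,"roll": 0},{"x": -0.36,"y": 3.4,"z": 0,"roll": 0},{"x": -0.36,"y": 3.4,"z": 0,"roll": 0},{"x": -0.36,"y": 3.4,"z": 0,"roll": 0},{"x": -0.36,"y": 3.4,"z": 0,"roll": 0},{"x": -0.36,"y": 3.4,"z": 0,"roll": 0},{"x": -0.36,"y": 3.4,"z": 0,"roll": 0},{"x": -0.36,"y": 3.4,"z": 0,"roll": 0},{"x": -0.36,"y": 3.4,"z": 0,"roll": 0},{"x": 0,"y": 0,"z": 0,"roll": 0}]}}

```text
clock: 25.0
tool_pos: [0.4465, -0.0047, 0.2405]
orientation: [180.0, 0.0, -175.7]
force: [-0.7, 2.5, -3.1]
opening: 0.0159
```

>>> {"op": "jog_arm", "data": {"commands": [{"x": 0,"y": 0,"z": 0,"roll": 0},{"x": 0,"y": 0,"z": 0,"roll": 0}]}}

```text
clock: 25.2
tool_pos: [0.4461, -0.0081, 0.2403]
orientation: [-180.0, -0.0, -175.9]
force: [1.2, -0.2, -3.1]
opening: 0.0157
```

Run:
```python
from h import *
st();snap("wrist","w9");t=snap("side")
cv2.imwrite('pics/s10.png',cv2.resize(t['image'][130:290,200:400,::-1],None,fx=4,fy=3.75,interpolation=cv2.INTER_CUBIC))
P=np.array([.689,.010])+.125*np.array([-.9976,-.07]);plan((*P,.2406),184)
```

```text
25.2 [ 0.4461 -0.0081  0.2403] [-179.9868   -0.0315 -175.9371] [ 1.2297 -0.2114 -3.1325] 0.015715111646021292 [  24.4212   -2.2387  -25.2945    0.0016  -66.9783 -110.3589]
now [ 0.4462 -0.0085  0.2404] yaw -176.03 tool shift cm [-11.8532   0.153   -0.0218] n 3 per row [-3.9511  0.051  -0.0073]
  roll total rad -0.0005509629396502911 (separate rows, after shift)
```

View pics/w9.png

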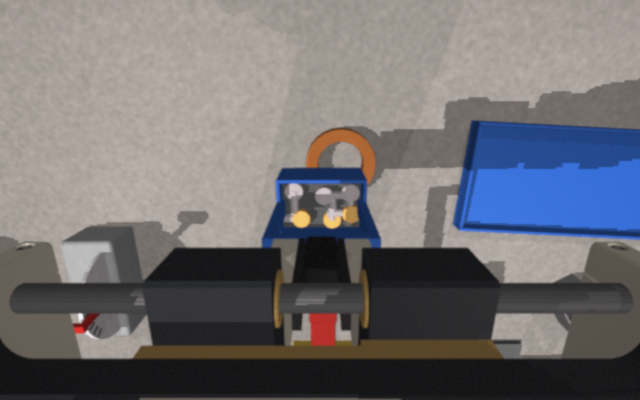

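View pics/s10.png

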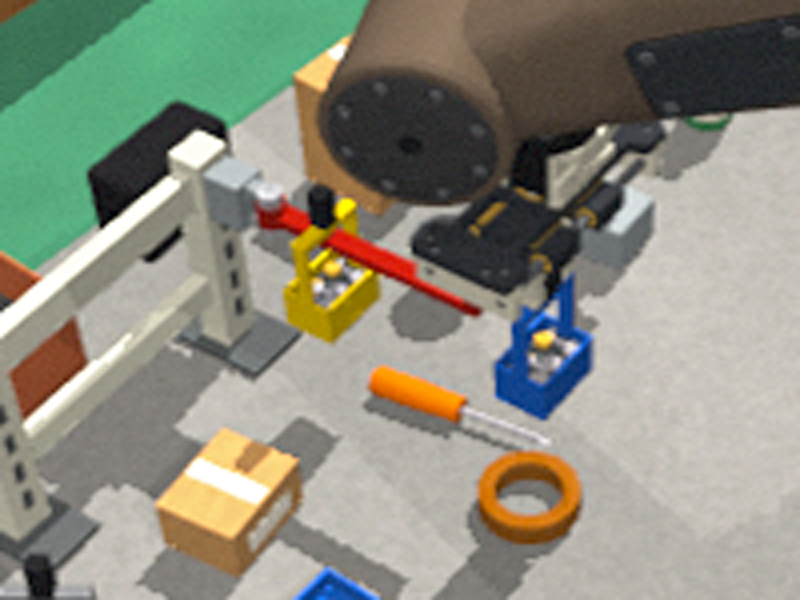

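>>> {"op": "jog_arm", "data": {"commands": [{"x": -2,"y": 0.03,"z": 0,"roll": 0},{"x": -2,"y": 0.03,"z": 0,"roll": 0},{"x": -2,"y": 0.03,"z": 0,"roll": 0},{"x": -2,"y": 0.03,"z": 0,"roll": 0},{"x": -2,"y": 0.02,"z": 0,"roll": 0},{"x": -1.85,"y": 0.01,"z": 0,"roll": 0},{"x": 0,"y": 0,"z": 0,"roll": 0},{"x": 0,"y": 0,"z": 0,"roll": 0}]}}

```text
clock: 26.1
tool_pos: [0.5642, 0.0011, 0.2398]
orientation: [-180.0, -0.1, -176.1]
force: [0.4, -1.0, -3.5]
opening: 0.016
```

>>> {"op": "jog_arm", "data": {"commands": [{"x": 0,"y": 0,"z": 1,"roll": 0},{"x": 0,"y": 0,"z": 1,"roll": 0},{"x": 0,"y": 0,"z": 0.8,"roll": 0},{"x": 0,"y": 0,"z": 0.2,"roll": 0},{"x": 0,"y": 0,"z": 0,"roll": 0},{"x": 0,"y": 0,"z": 0.2,"roll": 0},{"x": 0,"y": 0,"z": 0,"roll": 0},{"x": 0,"y": 0,"z": 0,"roll": 0}]}}

```text
clock: 26.9
tool_pos: [0.5645, 0.0021, 0.2088]
orientation: [180.0, 0.0, -176.0]
force: [0.1, 0.5, -2.7]
opening: 0.0157
```

>>> {"op": "jog_arm", "data": {"commands": [{"x": 0,"y": 0,"z": 0.15,"roll": 0},{"x": 0,"y": 0,"z": 0,"roll": 0},{"x": 0,"y": 0,"z": 0,"roll": 0}]}}

```text
clock: 27.2
tool_pos: [0.5647, 0.0021, 0.2086]
orientation: [-180.0, 0.1, -176.0]
force: [-3.3, 0.7, 5.9]
opening: 0.0158
```

>>> {"op": "jog_arm", "data": {"commands": [{"x": 0,"y": 0,"z": 0,"roll": 0},{"x": 0,"y": 0,"z": 0,"roll": 0},{"x": 0,"y": 0,"z": 0,"roll": 0},{"x": 0,"y": 0,"z": 0,"roll": 0},{"x": 0,"y": 0,"z": 0,"roll": 0}], "gripper": 6}}

```text
clock: 27.7
tool_pos: [0.5645, 0.0021, 0.207]
orientation: [-180.0, -0.0, -176.0]
force: [-0.2, 0.1, -0.3]
opening: 0.0504
```

>>> {"op": "jog_arm", "data": {"commands": [{"x": 0,"y": 0,"z": -2,"roll": 0},{"x": 0,"y": 0,"z": -3,"roll": 0},{"x": 0,"y": 0,"z": -4,"roll": 0},{"x": 0,"y": 0,"z": 0,"roll": 0},{"x": 0,"y": 0,"z": 0,"roll": 0},{"x": 0,"y": 0,"z": 0,"roll": 0}]}}

```text
clock: 28.3
tool_pos: [0.564, 0.002, 0.2962]
orientation: [180.0, -0.1, -176.0]
force: [-0.4, 0.5, 0.7]
opening: 0.0599
```

Run:
```python
from h import *
st();w=snap("wrist","w10");t=snap("side")
cv2.imwrite('pics/s11.png',cv2.resize(t['image'][130:290,200:400,::-1],None,fx=4,fy=3.75,interpolation=cv2.INTER_CUBIC))
```

```text
28.3 [0.564  0.002  0.2962] [ 179.9953   -0.0685 -176.0091] [-0.3707  0.4683  0.7421] 0.05987005050511074 [  20.0737    7.944    -7.0979   -0.0243  -75.0226 -106.0764]
```

View pics/s11.png

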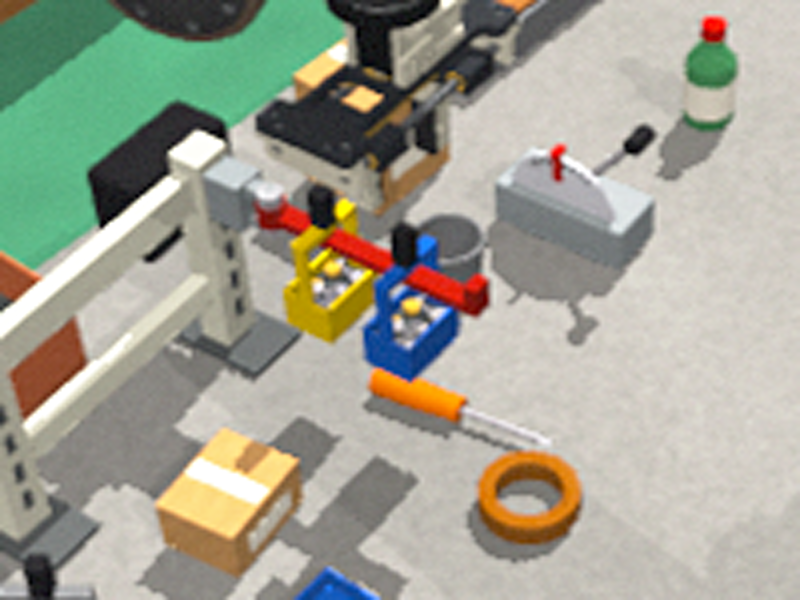

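View pics/w10.png

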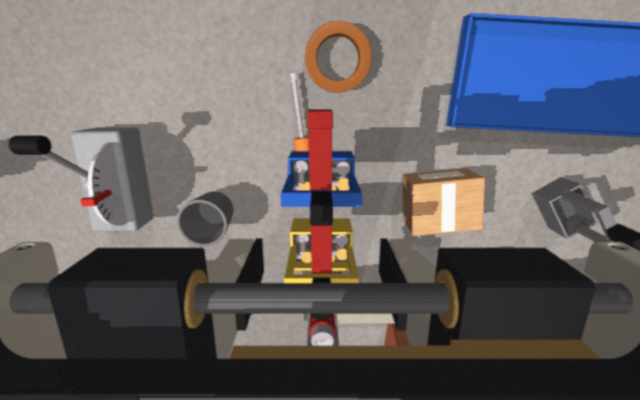

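Run:
```python
from h import *
plan((0.69,-0.29,0.27),184)
```

```text
now [0.5639 0.002  0.2959] yaw -176.0 tool shift cm [-10.5464 -30.0057   2.5792] n 8 per row [-1.3183 -3.7507  0.3224]
  roll total rad -5.802424351010636e-05 (separate rows, after shift)
```

>>> {"op": "jog_arm", "data": {"commands": [{"x": -1.32,"y": -3.75,"z": 0,"roll": 0},{"x": -1.32,"y": -3.75,"z": 0,"roll": 0},{"x": -1.32,"y": -3.75,"z": 0,"roll": 0},{"x": -1.32,"y": -3.75,"z": 0,"roll": 0},{"x": -1.32,"y": -3.75,"z": 0,"roll": 0},{"x": -1.32,"y": -3.75,"z": 0,"roll": 0},{"x": -1.32,"y": -3.75,"z": 0,"roll": 0},{"x": -1.32,"y": -3.75,"z": 2.5,"roll": 0},{"x": 0,"y": 0,"z": 0,"roll": 0},{"x": 0,"y": 0,"z": 0,"roll": 0}], "gripper": 5}}

```text
clock: 29.4
tool_pos: [0.69, -0.2908, 0.2688]
orientation: [179.9, -0.3, -176.1]
force: [-0.0, 1.3, 0.3]
opening: 0.0501
```

Run:
```python
from h import *
st();w=snap("wrist","w11");i=w['image'][:,:,::-1]
for q in ["mark_tip","lever_grip","set_mark"]: print(q,[(p.round(1),c) for p,c in find(w,"wrist",q)])
cv2.imwrite('pics/w11z.png',cv2.resize(i[60:210,220:420],None,fx=4,fy=4,interpolation=cv2.INTER_CUBIC))
```

```text
29.4 [ 0.69   -0.2908  0.2688] [ 179.934    -0.2657 -176.1074] [-0.0133  1.2963  0.2701] 0.050127677499984404 [ -8.0144  26.7364  15.6463  -0.01   -79.1835 -78.0912]
mark_tip [(array([375.9, 102. ]), 0.64)]
lever_grip [(array([355.4,  24.9]), 0.88)]
set_mark [(array([379.6,  98.6]), 0.65)]
```

View pics/w11.png

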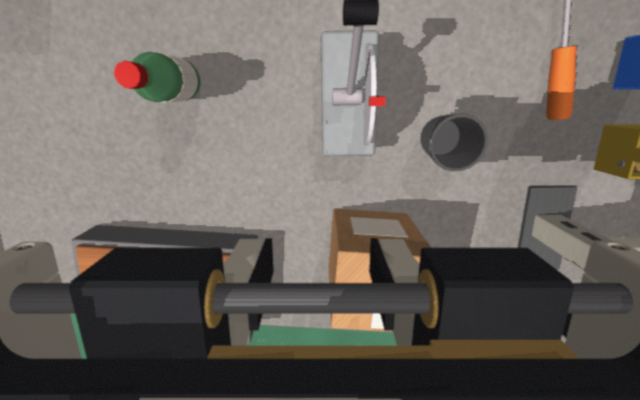

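View pics/w11z.png

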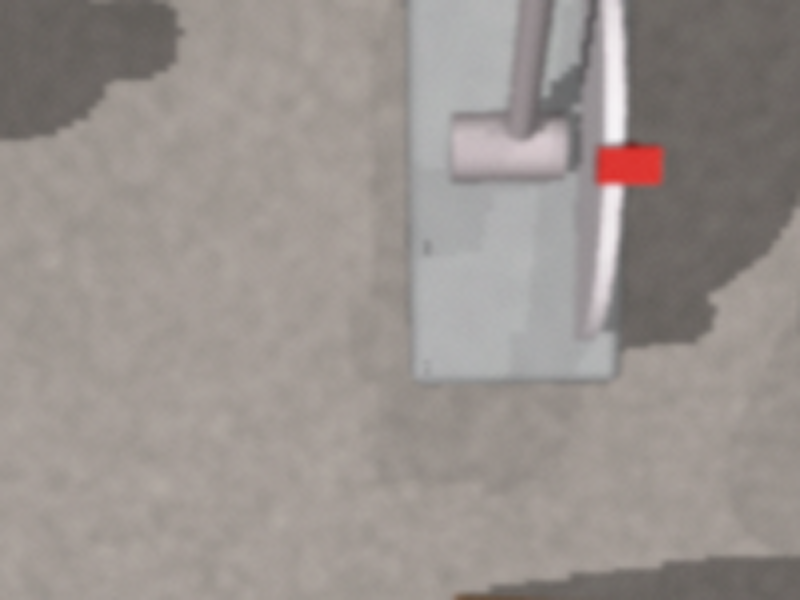

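Run:
```python
from h import *
from scipy.optimize import least_squares
w=snap("wrist");s=snap("side")
c=[onz(w,p,.05) for p in [(322,32),(323.5,155),(375,154.5),(374,30.5)]]
for p in c: print(p)
print('hub',onz(w,(347.5,97),.057),'centre',np.mean(c,0))
piv=np.mean(c,0); a=np.radians(4)
d=[c[0]-c[1],c[3]-c[2]];print([np.degrees(np.arctan2(-q[1],-q[0])) for q in d])
ex=np.array([np.cos(a),np.sin(a),0]);ey=np.array([-np.sin(a),np.cos(a),0]);ez=np.array([0,0,1.])
f=lambda v,r:piv+ey*v[1]+r*(np.sin(v[0]-.6)*ex+np.cos(v[0]-.6)*ez)
for r in (.055,.06):
  q=least_squares(lambda v:proj(w,f(v,r))-[377.3,101.5],[.7,.02]);print('mark',r,q.x,f(q.x,r),proj(s,f(q.x,r)),q.cost)
print('grip',f([0,0],.11),proj(w,f([0,0],.11)),proj(s,f([0,0],.11)))
i=s['image'][:,:,::-1]
cv2.imwrite('pics/s12.png',cv2.resize(i[150:210,310:390],None,fx=10,fy=10,interpolation=cv2.INTER_CUBIC))
```

```text
[ 0.5517 -0.2988  0.05  ]
[ 0.6788 -0.2879  0.05  ]
[ 0.674  -0.2293  0.05  ]
[ 0.5465 -0.2457  0.05  ]
hub [ 0.6135 -0.2671  0.057 ] centre [ 0.6127 -0.2654  0.05  ]
[np.float64(4.907037728793639), np.float64(7.2931483957924925)]
mark 0.055 [0.671  0.0225] [ 0.6151 -0.2427  0.1049] [338.0351 170.3537] 2.0194839173657902e-27
mark 0.06 [0.6627 0.0217] [ 0.615  -0.2435  0.1099] [338.2054 169.1324] 4.13994203059987e-27
grip [ 0.5508 -0.2698  0.1408] [359.9     13.9626] [358.6562 165.9862]
```

View pics/s12.png

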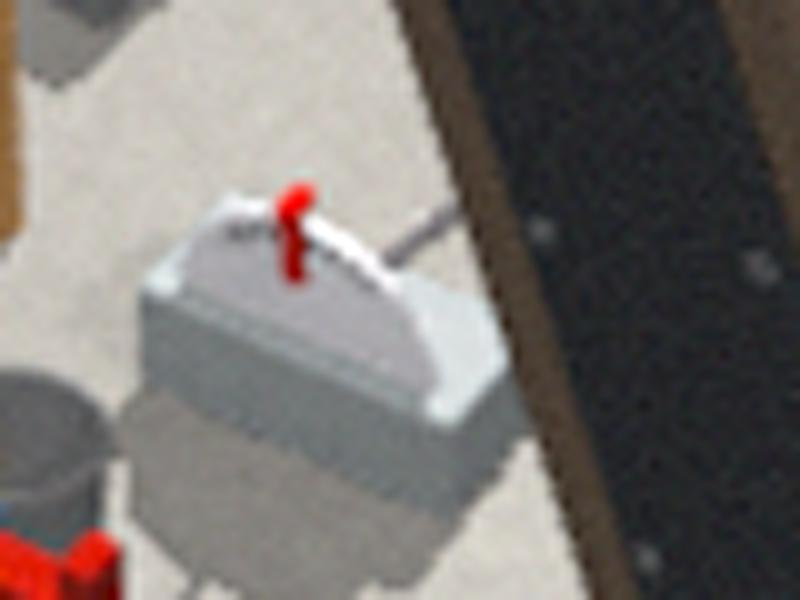

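>>> {"op": "jog_arm", "data": {"commands": [{"x": 0,"y": 0,"z": 0,"roll": -0.143},{"x": 0,"y": 0,"z": 0,"roll": -0.143},{"x": 0,"y": 0,"z": 0,"roll": -0.143},{"x": 0,"y": 0,"z": 0,"roll": -0.143},{"x": 0,"y": 0,"z": 0,"roll": -0.143},{"x": 0,"y": 0,"z": 0,"roll": -0.143},{"x": 0,"y": 0,"z": 0,"roll": -0.143},{"x": 0,"y": 0,"z": 0,"roll": -0.143},{"x": 0,"y": 0,"z": 0,"roll": -0.143},{"x": 0,"y": 0,"z": 0,"roll": -0.143},{"x": 0,"y": 0,"z": 0,"roll": -0.141},{"x": 0,"y": 0,"z": 0,"roll": 0}]}}

```text
clock: 30.9
tool_pos: [0.6908, -0.2891, 0.2731]
orientation: [-179.9, -0.0, -85.8]
force: [0.1, -0.3, -0.4]
opening: 0.0499
```

Run:
```python
from h import *
st();plan((0.5508,-0.2698,.22),-86)
```

```text
30.9 [ 0.6908 -0.2891  0.2731] [-179.921    -0.0177  -85.8131] [ 0.0537 -0.2648 -0.3503] 0.049930070406944416 [ -7.8692  26.4433  15.7125   0.0008 -79.1883  12.056 ]
now [ 0.6908 -0.2891  0.2731] yaw -85.81 tool shift cm [-2.9504 13.8339  5.2901] n 4 per row [-0.7376  3.4585  1.3225]
  roll total rad 0.0032621846804461617 (separate rows, after shift)
```

>>> {"op": "jog_arm", "data": {"commands": [{"x": -0.74,"y": 3.46,"z": 0,"roll": 0},{"x": -0.74,"y": 3.46,"z": 0,"roll": 0},{"x": -0.74,"y": 3.46,"z": 0,"roll": 0},{"x": -0.74,"y": 3.46,"z": 1.3,"roll": 0},{"x": 0,"y": 0,"z": 2,"roll": 0},{"x": 0,"y": 0,"z": 2,"roll": 0},{"x": 0,"y": 0,"z": 0,"roll": 0},{"x": 0,"y": 0,"z": 0,"roll": 0}]}}

```text
clock: 31.7
tool_pos: [0.5508, -0.2699, 0.2198]
orientation: [-180.0, -0.0, -86.1]
force: [0.5, 0.0, 0.4]
opening: 0.0501
```

Run:
```python
from h import *
st();w=snap("wrist","w12");s=snap("side");t=snap("top")
print(proj(w,(.5508,-.2698,.1408)))
i=t['image'][:,:,::-1]
cv2.imwrite('pics/t12.png',cv2.resize(i[140:260,320:480],None,fx=5,fy=5,interpolation=cv2.INTER_CUBIC))
i=s['image'][:,:,::-1]
cv2.imwrite('pics/s12.png',cv2.resize(i[120:240,300:460],None,fx=5,fy=5,interpolation=cv2.INTER_CUBIC))
```

```text
31.7 [ 0.5508 -0.2699  0.2198] [-179.9903   -0.0271  -86.0927] [0.4716 0.0214 0.4125] 0.050090545268525306 [ -7.8678  15.0305  -8.0874   0.0266 -66.8671  11.7646]
[320.3072 207.0568]
```

View pics/w12.png

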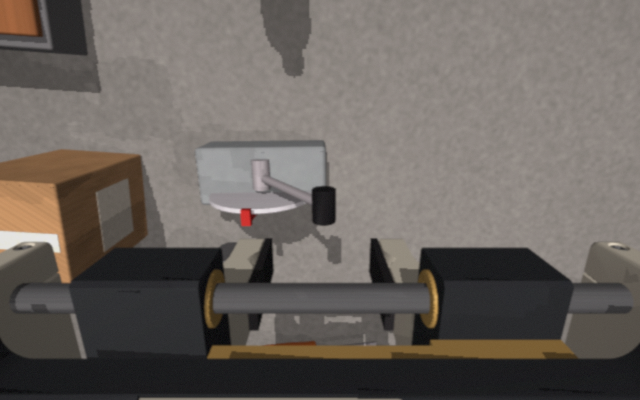

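View pics/s12.png

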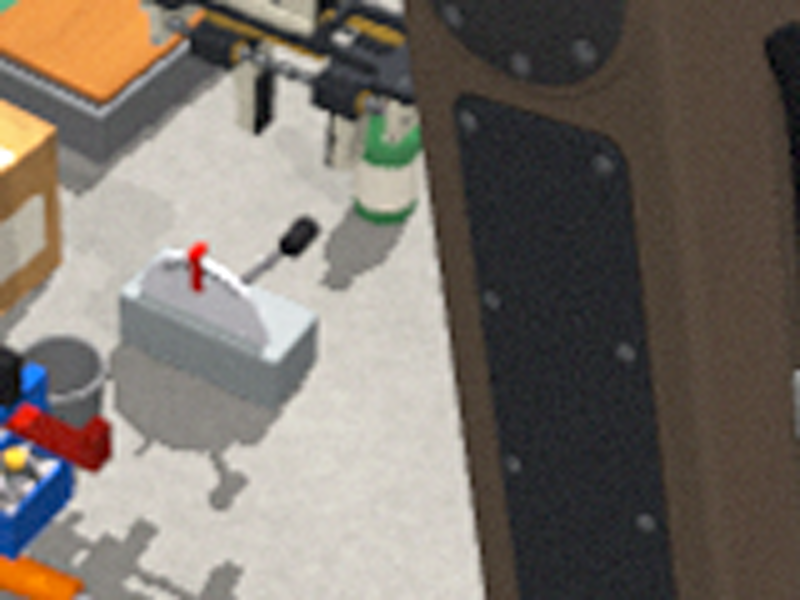

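Run:
```python
from h import *
i=cv2.imread('pics/w12.png')
cv2.imwrite('pics/w12z.png',cv2.resize(i[130:240,190:350],None,fx=5,fy=5,interpolation=cv2.INTER_CUBIC))
```

```text
(no output)
```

View pics/w12z.png

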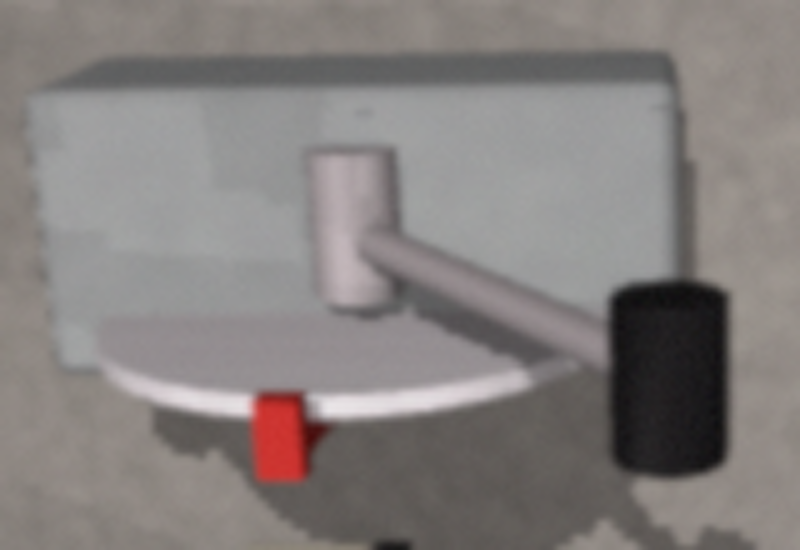

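Run:
```python
from h import *
from scipy.optimize import least_squares
w=snap("wrist");s=snap("side")
T=np.eye(4);T[:3,:3]=rot([180,0,-176.0]);T[:3,3]=[.690,-.290,.2705]
w1=dict(w);w1['C']=T@w['hand_eye']
def fr(v):
    a=v[2];ex=np.array([np.cos(a),np.sin(a),0]);ey=np.array([-np.sin(a),np.cos(a),0]);return np.array([v[0],v[1],.05]),ex,ey
ez=np.array([0,0,1.])
def res(v):
    p,ex,ey=fr(v);r=[]
    mk=p+ey*v[4]+.06*(np.sin(v[3]-.6)*ex+np.cos(v[3]-.6)*ez)
    gr=p+ey*v[5]+.11*(np.sin(-.6)*ex+np.cos(.6)*ez)
    r+=[proj(w,mk)-[246.2,217.4],proj(w,gr)-[323.8,206],proj(w1,mk)-[377.3,101.5],proj(s,mk)-[339.7,169.5],proj(w1,gr)-[360.5,12]]
    c=lambda i,j:p+i*.065*ex+j*.03*ey
    r+=[proj(w,c(1,-1))-[196,149],proj(w,c(-1,-1))-[324.4,147],proj(w,c(1,1))-[203,203.6]]
    r+=[proj(w1,c(-1,-1))-[322,32],proj(w1,c(1,-1))-[323.5,155],proj(w1,c(1,1))-[375,154.5]]
    return np.concatenate(r)
q=least_squares(res,[.612,-.266,.07,.65,.02,0],loss='soft_l1');print(q.x,q.cost);print(q.fun.reshape(-1,2))
p,ex,ey=fr(q.x)
for th in (0,q.x[3]): print(th,p+ey*q.x[5]+.11*(np.sin(th-.6)*ex+np.cos(th-.6)*ez))
```

```text
[ 0.6102 -0.2648  0.0858  0.6782  0.02    0.0001] 14.075636035154726
[[-0.0077  0.9966]
 [ 0.8058  1.1185]
 [-1.1673 -0.205 ]
 [-0.8781 -0.3027]
 [-1.0698 -0.0262]
 [-2.4919  0.6139]
 [ 1.9099  0.4876]
 [-2.0038  3.9405]
 [-1.8725 -2.5474]
 [-1.489   0.8076]
 [-0.0619  0.4788]]
0 [ 0.5483 -0.27    0.1408]
0.6782103546350315 [ 0.6188 -0.264   0.1597]
```

>>> {"op": "jog_arm", "data": {"commands": [{"x": 0,"y": 0.25,"z": 2,"roll": 0},{"x": 0,"y": 0,"z": 2,"roll": 0},{"x": 0,"y": 0,"z": 2,"roll": 0},{"x": 0,"y": 0,"z": 1.5,"roll": 0},{"x": 0,"y": 0,"z": 1.2,"roll": 0},{"x": 0,"y": 0,"z": 0,"roll": 0},{"x": 0,"y": 0,"z": 0,"roll": 0}]}}

```text
clock: 32.65
tool_pos: [0.5485, -0.2703, 0.1326]
orientation: [-180.0, -0.0, -86.0]
force: [-0.2, -0.1, -0.1]
opening: 0.0502
```

>>> {"op": "jog_arm", "data": {"commands": [{"x": 0,"y": 0,"z": 0,"roll": 0},{"x": 0,"y": 0,"z": 0,"roll": 0},{"x": 0,"y": 0,"z": 0,"roll": 0},{"x": 0,"y": 0,"z": 0,"roll": 0},{"x": 0,"y": 0,"z": 0,"roll": 0},{"x": 0,"y": 0,"z": 0,"roll": 0},{"x": 0,"y": 0,"z": 0,"roll": 0}], "gripper": 0}}

```text
clock: 33.35
tool_pos: [0.549, -0.2702, 0.1325]
orientation: [-179.9, -0.0, -86.0]
force: [3.3, -0.0, 0.6]
opening: 0.0172
```

Run:
```python
from h import *
st();w=snap("wrist","w13")
o=ctrl.get_obs();M=rot(o['orientation'])
ex=np.array([np.cos(.082),np.sin(.082),0]);ez=np.array([0,0,1.])
f=lambda th:.11*(np.sin(th-.6)*ex+np.cos(th-.6)*ez)
ths=np.linspace(0,.66,7)
for a,b in zip(ths,ths[1:]): print(M.T@(f(b)-f(a))*100)
```

```text
33.35 [ 0.549  -0.2702  0.1325] [-179.9008   -0.0261  -85.9706] [ 3.2979 -0.0367  0.6103] 0.017184783976416665 [ -7.9323  18.8913 -14.8444   0.0059 -56.1619  11.9584]
[-0.0118 -1.0351 -0.6253]
[-0.0126 -1.0975 -0.5078]
[-0.0132 -1.1466 -0.3843]
[-0.0137 -1.1819 -0.2561]
[-0.014  -1.2029 -0.1248]
[-0.0141 -1.2093  0.008 ]
```

View pics/w13.png

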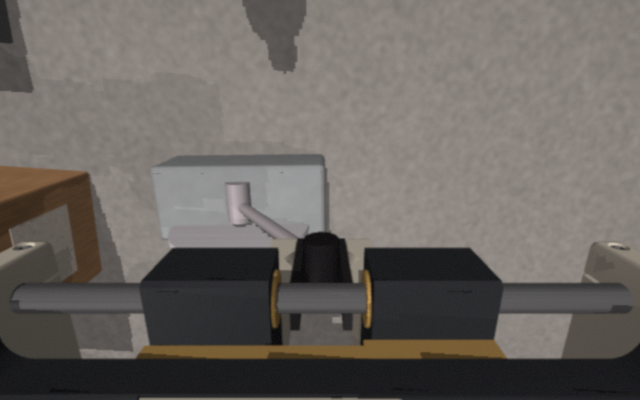

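>>> {"op": "jog_arm", "data": {"commands": [{"x": 0,"y": -1.04,"z": -0.63,"roll": 0},{"x": 0,"y": -1.1,"z": -0.51,"roll": 0},{"x": 0,"y": -1.15,"z": -0.38,"roll": 0},{"x": 0,"y": -1.18,"z": -0.26,"roll": 0},{"x": 0,"y": -1.2,"z": -0.12,"roll": 0},{"x": 0,"y": -1.21,"z": 0,"roll": 0},{"x": 0,"y": 0,"z": 0,"roll": 0},{"x": 0,"y": 0,"z": 0,"roll": 0},{"x": 0,"y": 0,"z": 0,"roll": 0}]}}

```text
clock: 34.3
tool_pos: [0.617, -0.2656, 0.1517]
orientation: [-180.0, -0.0, -86.0]
force: [0.4, -0.3, 3.9]
opening: 0.0172
```

Run:
```python
from h import *
st();w=snap("wrist","w14");s=snap("side")
i=s['image'][:,:,::-1]
cv2.imwrite('pics/s14.png',cv2.resize(i[110:230,280:440],None,fx=5,fy=5,interpolation=cv2.INTER_CUBIC))
i=w['image'][:,:,::-1]
cv2.imwrite('pics/w14z.png',cv2.resize(i[140:290,200:400],None,fx=4,fy=4,interpolation=cv2.INTER_CUBIC))
```

```text
34.3 [ 0.617  -0.2656  0.1517] [-179.9877   -0.0354  -85.9771] [ 0.448  -0.3282  3.8993] 0.017176291972792027 [ -6.6831  23.1721  -5.4731   0.0371 -61.3361  10.6882]
```

View pics/s14.png

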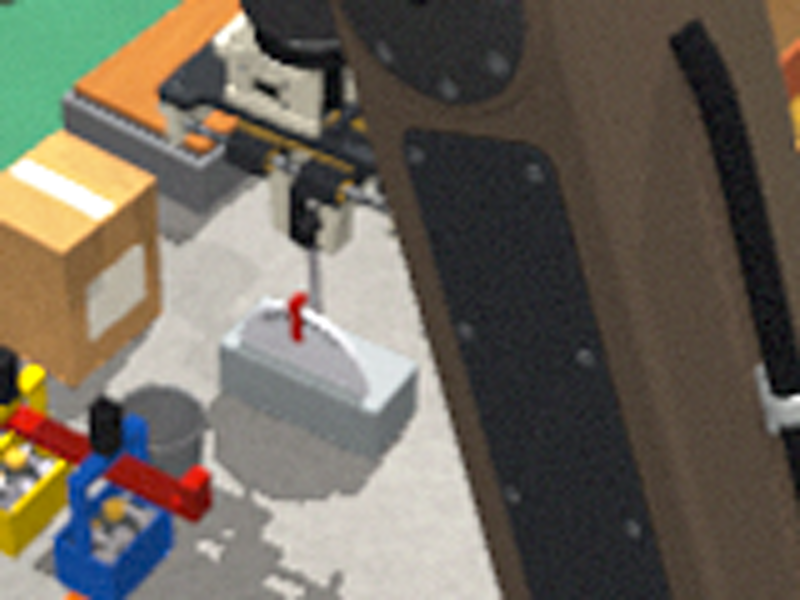

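View pics/w14z.png

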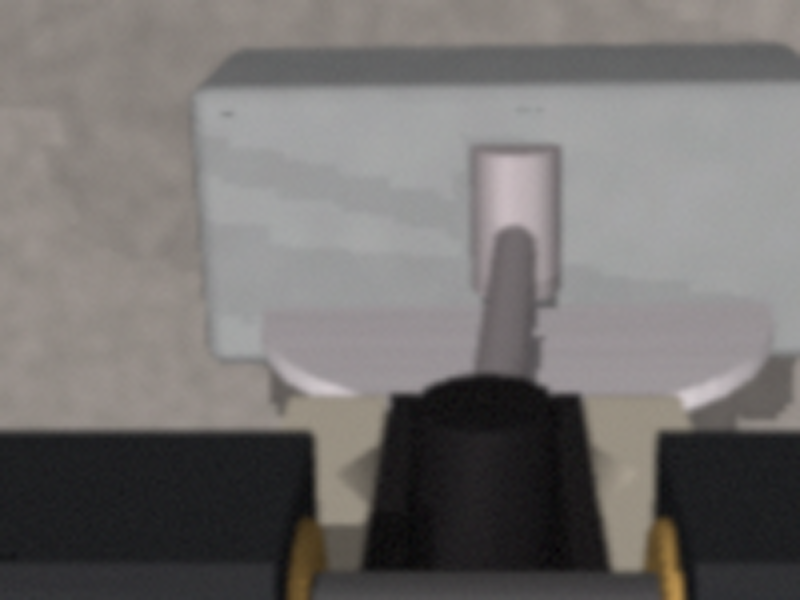

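Run:
```python
from h import *
s=snap("side")
a=.082;ex=np.array([np.cos(a),np.sin(a),0]);ey=np.array([-np.sin(a),np.cos(a),0]);ez=np.array([0,0,1.]);p=np.array([.6105,-.265,.05])
for th in (.5,.58,.66,.74,.82):
    u=np.sin(th-.6)*ex+np.cos(th-.6)*ez
    print(th,(proj(s,p+ey*.02+.06*u)-[280,110])*5,[(proj(s,p+ey*.02+r*u)-[310,150])*10 for r in (.035,.06)],[(proj(s,p+r*u)-[280,110])*5 for r in (.06,.09)])
i=s['image'][:,:,::-1]
cv2.imwrite('pics/s15.png',cv2.resize(i[155:195,310:370],None,fx=13,fy=13,interpolation=cv2.INTER_CUBIC))
```

```text
0.5 [307.2665 301.6739] [array([307.8563, 254.6835]), array([314.533 , 203.3479])] [array([323.3153, 284.6581]), array([327.6055, 253.0874])]
0.58 [301.2306 298.7106] [array([300.8921, 251.2323]), array([302.4611, 197.4211])] [array([317.3035, 281.7317]), array([318.466 , 248.6902])]
0.66 [295.1957 296.1706] [array([293.9228, 248.262 ]), array([290.3914, 192.3413])] [array([311.2902, 279.2286]), array([309.3342, 244.9486])]
0.74 [289.2033 294.0701] [array([286.9948, 245.7914]), array([278.4067, 188.1401])] [array([305.3165, 277.1644]), array([300.2748, 241.8856])]
0.82 [283.2942 292.4214] [array([280.1543, 243.8358]), array([266.5885, 184.8429])] [array([299.4231, 275.5516]), array([291.3513, 239.5187])]
```

View pics/s15.png

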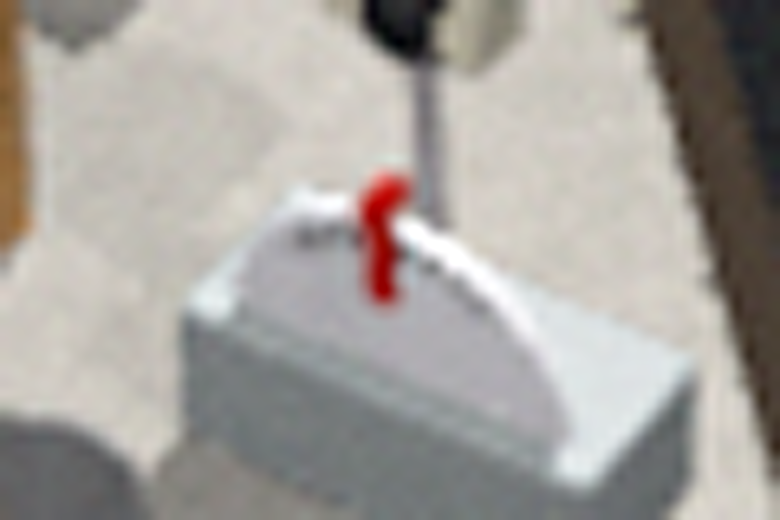

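>>> {"op": "jog_arm", "data": {"commands": [{"x": 0,"y": -0.2,"z": 0,"roll": 0},{"x": 0,"y": 0,"z": 0,"roll": 0},{"x": 0,"y": 0,"z": 0,"roll": 0},{"x": 0,"y": 0,"z": 0,"roll": 0},{"x": 0,"y": 0,"z": 0,"roll": 0},{"x": 0,"y": 0,"z": 0,"roll": 0},{"x": 0,"y": 0,"z": 0,"roll": 0},{"x": 0,"y": 0,"z": 0,"roll": 0},{"x": 0,"y": 0,"z": 0,"roll": 0},{"x": 0,"y": 0,"z": 0,"roll": 0},{"x": 0,"y": 0,"z": 0,"roll": 0},{"x": 0,"y": 0,"z": 0,"roll": 0}]}}

```text
clock: 35.65
tool_pos: [0.6179, -0.2655, 0.1516]
orientation: [179.9, -0.0, -86.0]
force: [-3.2, -1.5, 7.2]
opening: 0.0172
```

Run:
```python
from h import *
st();s=snap("side","s16");snap("wrist","w16")
a=s['image'][140:240,190:400,::-1]
cv2.imwrite('pics/s16z.png',cv2.resize(a,None,fx=3.8,fy=3.8,interpolation=cv2.INTER_CUBIC))
```

```text
35.65 [ 0.6179 -0.2655  0.1516] [179.9354  -0.0185 -85.9961] [-3.2249 -1.4594  7.2201] 0.017202737483353017 [ -6.6676  23.2877  -5.3032   0.0343 -61.4691  10.6551]
```

View pics/s16z.png

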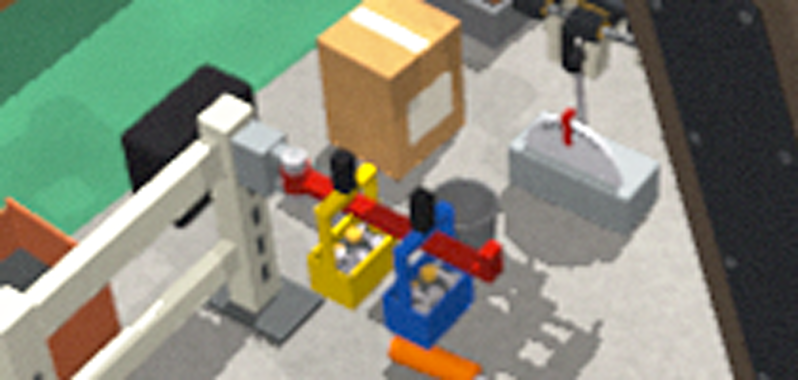

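>>> {"op": "jog_arm", "data": {"commands": [{"x": 0,"y": 0.2,"z": 0,"roll": 0},{"x": 0,"y": 1.21,"z": 0,"roll": 0},{"x": 0,"y": 1.2,"z": 0.12,"roll": 0},{"x": 0,"y": 1.18,"z": 0.26,"roll": 0},{"x": 0,"y": 1.15,"z": 0.38,"roll": 0},{"x": 0,"y": 1.1,"z": 0.51,"roll": 0},{"x": 0,"y": 1.04,"z": 0.63,"roll": 0},{"x": 0,"y": 0.2,"z": 0.13,"roll": 0},{"x": 0,"y": 0,"z": 0,"roll": 0},{"x": 0,"y": 0,"z": 0,"roll": 0},{"x": 0,"y": 0,"z": 0,"roll": 0}]}}

```text
clock: 36.85
tool_pos: [0.5488, -0.2703, 0.1326]
orientation: [-179.6, -0.1, -85.9]
force: [7.6, 2.6, 12.3]
opening: 0.0167
```

Run:
```python
from h import *
st();s=snap("side");i=s['image'][110:230,280:440,::-1]
cv2.imwrite('pics/s17.png',cv2.resize(i,None,fx=5,fy=5,interpolation=cv2.INTER_CUBIC))
```

```text
36.85 [ 0.5488 -0.2703  0.1326] [-179.6443   -0.0906  -85.9294] [ 7.6381  2.5745 12.2502] 0.016697209489961957 [ -7.9387  18.73   -15.073    0.0176 -55.8303  11.9997]
```

View pics/s17.png

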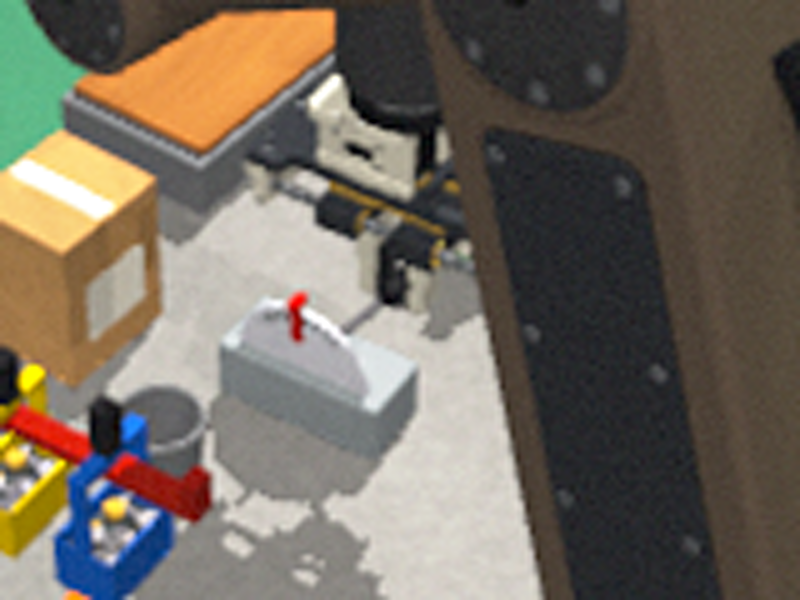

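>>> {"op": "jog_arm", "data": {"commands": [{"x": 0,"y": 0,"z": 0,"roll": 0},{"x": 0,"y": 0,"z": 0,"roll": 0},{"x": 0,"y": 0,"z": 0,"roll": 0},{"x": 0,"y": 0,"z": 0,"roll": 0},{"x": 0,"y": 0,"z": 0,"roll": 0},{"x": 0,"y": 0,"z": -2,"roll": 0},{"x": 0,"y": 0,"z": -3,"roll": 0},{"x": 0,"y": 0,"z": -3,"roll": 0},{"x": 0,"y": 0,"z": -3,"roll": 0},{"x": 0,"y": 0,"z": -3,"roll": 0},{"x": 0,"y": 0,"z": -3,"roll": 0},{"x": 0,"y": 0,"z": 0,"roll": 0}], "gripper": 5}}

```text
clock: 38.1
tool_pos: [0.5472, -0.2711, 0.305]
orientation: [-179.7, -0.1, -86.0]
force: [0.1, -0.5, 0.0]
opening: 0.05
```

>>> {"op": "jog_arm", "data": {"commands": [{"x": 0,"y": 0,"z": 0,"roll": 0.143},{"x": 0,"y": 0,"z": 0,"roll": 0.143},{"x": 0,"y": 0,"z": 0,"roll": 0.143},{"x": 0,"y": 0,"z": 0,"roll": 0.143},{"x": 0,"y": 0,"z": 0,"roll": 0.143},{"x": 0,"y": 0,"z": 0,"roll": 0.143},{"x": 0,"y": 0,"z": 0,"roll": 0.143},{"x": 0,"y": 0,"z": 0,"roll": 0.143},{"x": 0,"y": 0,"z": 0,"roll": 0.143},{"x": 0,"y": 0,"z": 0,"roll": 0.143},{"x": 0,"y": 0,"z": 0,"roll": 0.143},{"x": 0,"y": 0,"z": 0,"roll": 0}]}}

```text
clock: 39.3
tool_pos: [0.5455, -0.2702, 0.2997]
orientation: [180.0, -0.1, -176.3]
force: [0.2, -0.0, -0.5]
opening: 0.0503
```

Run:
```python
from h import *
st();s=snap("side","s18");snap("wrist","w18");plan((.64,0,.31),184)
a=s['image'][140:240,190:400,::-1]
cv2.imwrite('pics/s18z.png',cv2.resize(a,None,fx=3.8,fy=3.8,interpolation=cv2.INTER_CUBIC))
```

```text
39.3 [ 0.5455 -0.2702  0.2997] [ 179.9578   -0.1058 -176.253 ] [ 0.2323 -0.0404 -0.4626] 0.05027208917496432 [ -7.9955  12.2695  -1.309   -0.0204 -76.5336 -78.2528]
now [ 0.5457 -0.2702  0.3001] yaw -175.88 tool shift cm [-11.3462  26.275   -0.9935] n 8 per row [-1.4183  3.2844 -0.1242]
  roll total rad 0.002073427945258171 (separate rows, after shift)
```

View pics/s18z.png

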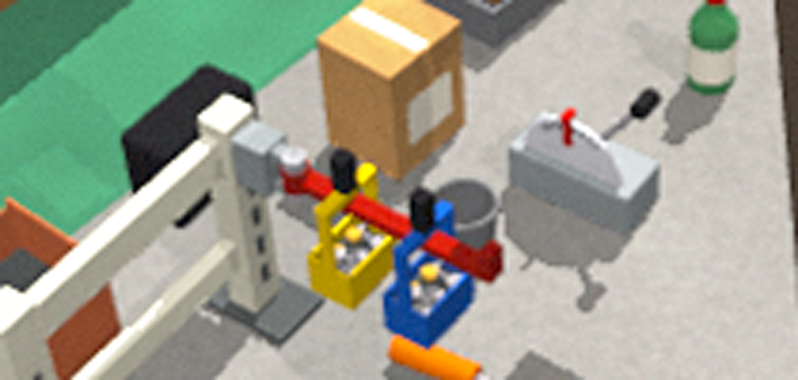

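>>> {"op": "jog_arm", "data": {"commands": [{"x": -1.42,"y": 3.28,"z": 0,"roll": 0},{"x": -1.42,"y": 3.28,"z": 0,"roll": 0},{"x": -1.42,"y": 3.28,"z": 0,"roll": 0},{"x": -1.42,"y": 3.28,"z": 0,"roll": 0},{"x": -1.42,"y": 3.28,"z": 0,"roll": 0},{"x": -1.42,"y": 3.28,"z": 0,"roll": 0},{"x": -1.42,"y": 3.28,"z": 0,"roll": 0},{"x": -1.42,"y": 3.28,"z": -1,"roll": 0},{"x": 0,"y": 0,"z": 0,"roll": 0},{"x": 0,"y": 0,"z": 0,"roll": 0}], "gripper": 6}}

```text
clock: 40.4
tool_pos: [0.6416, 0.0001, 0.3103]
orientation: [-180.0, -0.0, -175.9]
force: [-0.4, -0.8, -0.7]
opening: 0.0596
```

Run:
```python
from h import *
st();w=snap("wrist","w19")
print(proj(w,(.5645,.0021,.239)),proj(w,(.64,.0074,.239)));plan((.5645,.0021,.2076),184)
i=w['image'][:,:,::-1]
cv2.imwrite('pics/w19z.png',cv2.resize(i[70:250,240:400],None,fx=3.3,fy=3.3,interpolation=cv2.INTER_CUBIC))
```

```text
40.4 [0.6416 0.0001 0.3103] [-179.9954   -0.0454 -175.8636] [-0.4451 -0.7947 -0.6938] 0.05958138775143148 [  17.394    15.2278    3.9135   -0.006   -78.7309 -103.2564]
[333.9251  99.0465] [332.4677 208.4109]
now [ 0.6413 -0.0008  0.3103] yaw -175.96 tool shift cm [ 7.6325  0.8307 10.2733] n 4 per row [1.9081 0.2077 2.5683]
  roll total rad 0.0007355781736703796 (separate rows, after shift)
```

View pics/w19z.png

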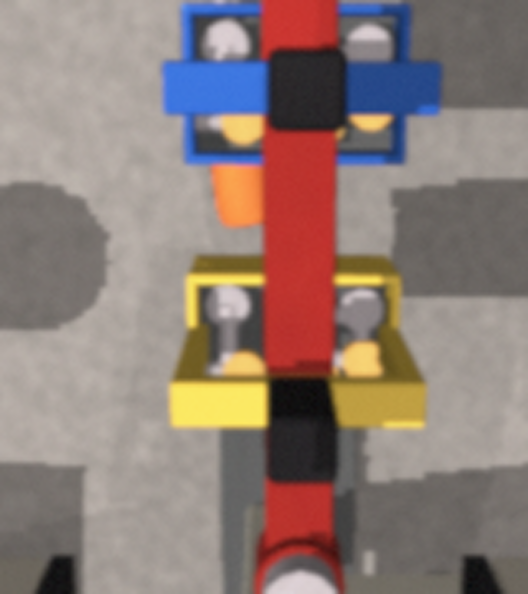

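>>> {"op": "jog_arm", "data": {"commands": [{"x": 2.5,"y": 0.28,"z": 0,"roll": 0},{"x": 2.5,"y": 0.28,"z": 0,"roll": 0},{"x": 2.63,"y": 0.27,"z": 0,"roll": 0},{"x": 0,"y": 0,"z": 3,"roll": 0},{"x": 0,"y": 0,"z": 3,"roll": 0},{"x": 0,"y": 0,"z": 2.5,"roll": 0},{"x": 0,"y": 0,"z": 1.75,"roll": 0},{"x": 0,"y": 0,"z": 0,"roll": 0},{"x": 0,"y": 0,"z": 0,"roll": 0}]}}

```text
clock: 41.35
tool_pos: [0.5649, 0.0014, 0.2087]
orientation: [-180.0, -0.0, -176.1]
force: [0.2, -0.6, 1.7]
opening: 0.0598
```

>>> {"op": "jog_arm", "data": {"commands": [{"x": 0,"y": 0,"z": 0,"roll": 0},{"x": 0,"y": 0,"z": 0,"roll": 0},{"x": 0,"y": 0,"z": 0,"roll": 0},{"x": 0,"y": 0,"z": 0,"roll": 0},{"x": 0,"y": 0,"z": 0,"roll": 0},{"x": 0,"y": 0,"z": 0,"roll": 0},{"x": 0,"y": 0,"z": 0,"roll": 0},{"x": 0,"y": 0,"z": 0,"roll": 0}], "gripper": 0}}

```text
clock: 42.15
tool_pos: [0.5649, 0.0023, 0.2083]
orientation: [-180.0, -0.0, -176.1]
force: [-0.8, -0.2, 0.3]
opening: 0.0157
```

>>> {"op": "jog_arm", "data": {"commands": [{"x": 0,"y": 0,"z": -1,"roll": 0},{"x": 0,"y": 0,"z": -1.1,"roll": 0},{"x": 0,"y": 0,"z": -1.1,"roll": 0},{"x": 0,"y": 0,"z": 0,"roll": 0},{"x": 2,"y": 0,"z": 0,"roll": 0},{"x": 2,"y": 0,"z": 0,"roll": 0},{"x": 2,"y": 0,"z": 0,"roll": 0},{"x": 2,"y": 0,"z": 0,"roll": 0},{"x": 2,"y": 0,"z": 0,"roll": 0},{"x": 2,"y": 0,"z": 0,"roll": 0},{"x": 0.5,"y": 0,"z": 0,"roll": 0},{"x": 0,"y": 0,"z": 0,"roll": 0}]}}

```text
clock: 43.35
tool_pos: [0.4399, -0.0061, 0.2407]
orientation: [180.0, 0.1, -176.1]
force: [0.7, -0.5, -3.0]
opening: 0.016
```

Run:
```python
from h import *
st();w=snap("wrist","w20");t=snap("top","t20");s=snap("side","s20")
```

```text
43.35 [ 0.4399 -0.0061  0.2407] [ 179.9687    0.0696 -176.0909] [ 0.6794 -0.5049 -2.9834] 0.016012535763236763 [  25.047    -2.9964  -25.9505   -0.0044  -66.9697 -111.1362]
```

View pics/w20.png

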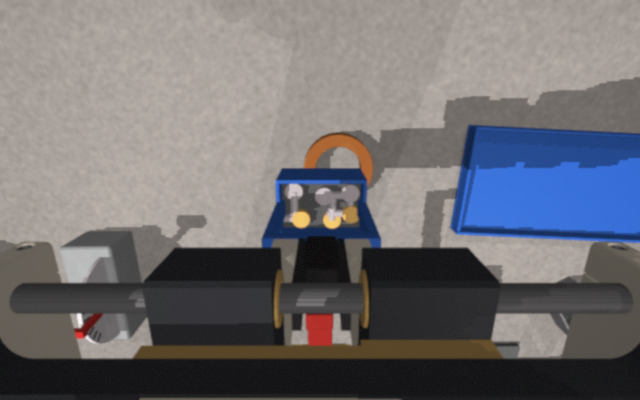

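View pics/t20.png

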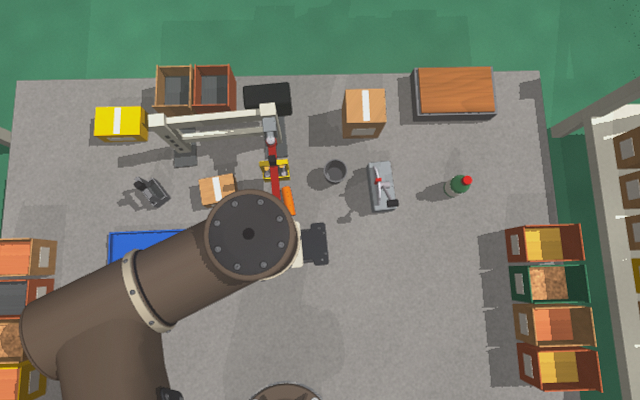

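View pics/s20.png

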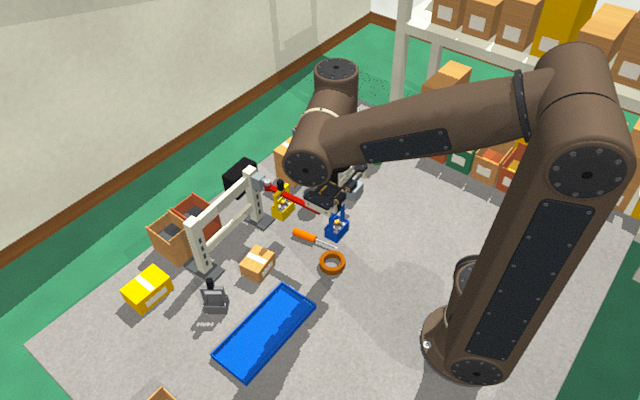

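Run:
```python
from h import *
s=snap("side")
for p in [(284,284),(316,293),(246,382),(212,353)]: print(onz(s,p,.022))
plan((.446,.375,.2403),184)
```

```text
[0.4966 0.1703 0.022 ]
[0.4031 0.1365 0.022 ]
[0.3747 0.4502 0.022 ]
[0.5013 0.4497 0.022 ]
now [ 0.4409 -0.006   0.2402] yaw -176.12 tool shift cm [-3.0896 37.9794 -0.0154] n 10 per row [-0.309   3.7979 -0.0015]
  roll total rad -0.0020546141475750834 (separate rows, after shift)
```

>>> {"op": "jog_arm", "data": {"commands": [{"x": -0.28,"y": 3.45,"z": 0,"roll": 0},{"x": -0.28,"y": 3.45,"z": 0,"roll": 0},{"x": -0.28,"y": 3.45,"z": 0,"roll": 0},{"x": -0.28,"y": 3.45,"z": 0,"roll": 0},{"x": -0.28,"y": 3.45,"z": 0,"roll": 0},{"x": -0.28,"y": 3.45,"z": 0,"roll": 0},{"x": -0.28,"y": 3.45,"z": 0,"roll": 0},{"x": -0.28,"y": 3.45,"z": 0,"roll": 0},{"x": -0.28,"y": 3.45,"z": 0,"roll": 0},{"x": -0.28,"y": 3.45,"z": 0,"roll": 0},{"x": -0.28,"y": 3.45,"z": 0,"roll": 0},{"x": 0,"y": 0,"z": 0,"roll": 0}]}}

```text
clock: 44.75
tool_pos: [0.4458, 0.3786, 0.2387]
orientation: [-180.0, -0.0, -176.0]
force: [0.1, 0.4, -2.0]
opening: 0.0158
```

Run:
```python
from h import *
st();w=snap("wrist","w21");s=snap("side");t=snap("top","t21")
cv2.imwrite('pics/s21.png',cv2.resize(s['image'][240:400,180:340,::-1],None,fx=3.7,fy=3.7))
```

```text
44.75 [0.4458 0.3786 0.2387] [-179.96     -0.0209 -176.0011] [ 0.1053  0.4175 -1.9808] 0.01576890379150201 [  59.488    11.6963   -9.9684    0.0059  -68.3801 -145.4913]
```

View pics/w21.png

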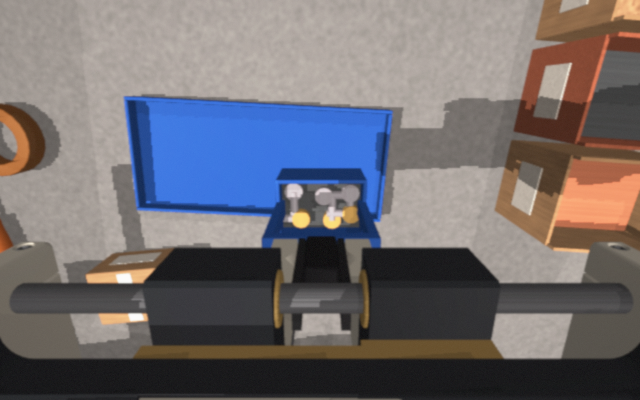

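View pics/s21.png

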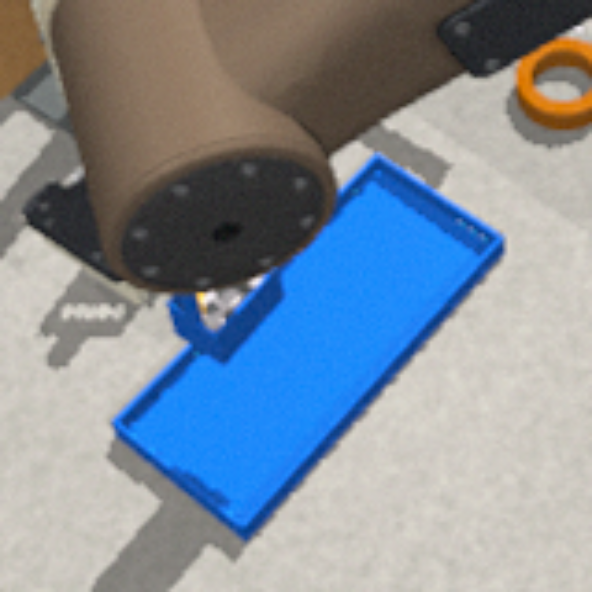

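Run:
```python
from h import *
w=snap("wrist")
for p in [(126,98),(391,111),(381,219),(138,211)]: print(onz(w,p,.022))
plan((.442,.372,.115))
```

```text
[0.3847 0.16   0.022 ]
[0.3788 0.4447 0.022 ]
[0.5036 0.449  0.022 ]
[0.5134 0.1609 0.022 ]
now [0.4454 0.3741 0.2396] yaw -176.13 tool shift cm [ 0.3409 -0.1765 12.4649] n 4 per row [ 0.0852 -0.0441  3.1162]
```

>>> {"op": "jog_arm", "data": {"commands": [{"x": 0.1,"y": -0.15,"z": 3,"roll": 0},{"x": 0.1,"y": 0,"z": 3,"roll": 0},{"x": 0,"y": 0,"z": 3,"roll": 0},{"x": 0,"y": 0,"z": 2,"roll": 0},{"x": 0,"y": 0,"z": 1,"roll": 0},{"x": 0,"y": 0,"z": 0.5,"roll": 0},{"x": 0,"y": 0,"z": 0.2,"roll": 0},{"x": 0,"y": 0,"z": 0,"roll": 0},{"x": 0,"y": 0,"z": 0,"roll": 0}]}}

```text
clock: 45.85
tool_pos: [0.4438, 0.3734, 0.1143]
orientation: [179.9, 0.1, -176.1]
force: [0.3, -0.6, -2.3]
opening: 0.0159
```

>>> {"op": "jog_arm", "data": {"commands": [{"x": 0,"y": 0,"z": 0.2,"roll": 0},{"x": 0,"y": 0,"z": 0,"roll": 0},{"x": 0,"y": 0,"z": 0,"roll": 0}]}}

```text
clock: 46.15
tool_pos: [0.4434, 0.373, 0.1115]
orientation: [180.0, 0.0, -176.1]
force: [0.1, 0.2, -1.3]
opening: 0.0158
```

>>> {"op": "jog_arm", "data": {"commands": [{"x": 0,"y": 0,"z": 0.1,"roll": 0},{"x": 0,"y": 0,"z": 0,"roll": 0},{"x": 0,"y": 0,"z": 0,"roll": 0}]}}

```text
clock: 46.45
tool_pos: [0.4437, 0.3731, 0.1114]
orientation: [180.0, 0.1, -176.1]
force: [-1.2, -1.1, 5.2]
opening: 0.0159
```

Blue is on the tray floor, so I'll release it and go up.

>>> {"op": "jog_arm", "data": {"commands": [{"x": 0,"y": 0,"z": 0,"roll": 0},{"x": 0,"y": 0,"z": 0,"roll": 0},{"x": 0,"y": 0,"z": 0,"roll": 0},{"x": 0,"y": 0,"z": 0,"roll": 0},{"x": 0,"y": 0,"z": 0,"roll": 0},{"x": 0,"y": 0,"z": -2,"roll": 0},{"x": 0,"y": 0,"z": -3,"roll": 0},{"x": 0,"y": 0,"z": -3,"roll": 0},{"x": 0,"y": 0,"z": -4,"roll": 0},{"x": 0,"y": 0,"z": -4,"roll": 0},{"x": 0,"y": 0,"z": -4,"roll": 0},{"x": 0,"y": 0,"z": 0,"roll": 0}], "gripper": 6}}

```text
clock: 47.65
tool_pos: [0.4453, 0.3745, 0.3167]
orientation: [179.6, 0.4, -176.1]
force: [0.3, 0.6, -0.8]
opening: 0.0601
```

Run:
```python
from h import *
st();plan((.64,.0074,.31),184)
```

```text
47.65 [0.4453 0.3745 0.3167] [ 179.6128    0.4169 -176.0905] [ 0.2711  0.6433 -0.805 ] 0.060134975952290344 [  59.3987    8.8288   -3.4946    0.1273  -77.1213 -145.5155]
now [0.4453 0.3745 0.3167] yaw -176.09 tool shift cm [-16.9194 -37.9561   0.5385] n 11 per row [-1.5381 -3.4506  0.049 ]
  roll total rad -0.0015789031302015524 (separate rows, after shift)
```

>>> {"op": "jog_arm", "data": {"commands": [{"x": -1.54,"y": -3.45,"z": 0,"roll": 0},{"x": -1.54,"y": -3.45,"z": 0,"roll": 0},{"x": -1.54,"y": -3.45,"z": 0,"roll": 0},{"x": -1.54,"y": -3.45,"z": 0,"roll": 0},{"x": -1.54,"y": -3.45,"z": 0,"roll": 0},{"x": -1.54,"y": -3.45,"z": 0,"roll": 0},{"x": -1.54,"y": -3.45,"z": 0,"roll": 0},{"x": -1.54,"y": -3.45,"z": 0,"roll": 0},{"x": -1.54,"y": -3.45,"z": 0,"roll": 0},{"x": -1.54,"y": -3.45,"z": 0,"roll": 0},{"x": -1.54,"y": -3.45,"z": 0,"roll": 0},{"x": 0,"y": 0,"z": 0,"roll": 0}]}}

```text
clock: 48.85
tool_pos: [0.6393, 0.0022, 0.309]
orientation: [-179.9, -0.1, -176.3]
force: [-0.4, -0.4, -0.2]
opening: 0.0597
```

Run:
```python
from h import *
st();plan((.6395,.0072,.2076),184);w=snap("wrist","w22");t=snap("top","t22")
print(proj(w,(.6395,.0074,.239)))
cv2.imwrite('pics/t22z.png',cv2.resize(t['image'][120:300,90:310,::-1],None,fx=3.3,fy=3.3))
```

```text
48.85 [0.6393 0.0022 0.309 ] [-179.9415   -0.0795 -176.3249] [-0.442  -0.4153 -0.1785] 0.059735175542694745 [  17.6763   15.0406    3.4877    0.0383  -78.5384 -104.0087]
now [0.6393 0.0022 0.309 ] yaw -176.32 tool shift cm [-0.069   0.5116 10.1424] n 3 per row [-0.023   0.1705  3.3808]
  roll total rad -0.0056699935174957675 (separate rows, after shift)
[329.4814 211.2016]
```

View pics/w22.png

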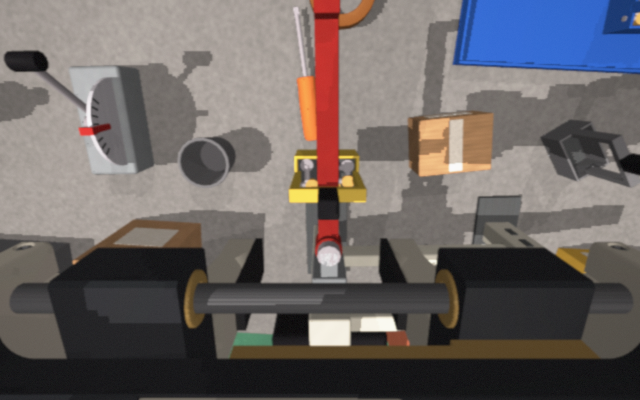

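View pics/t22z.png

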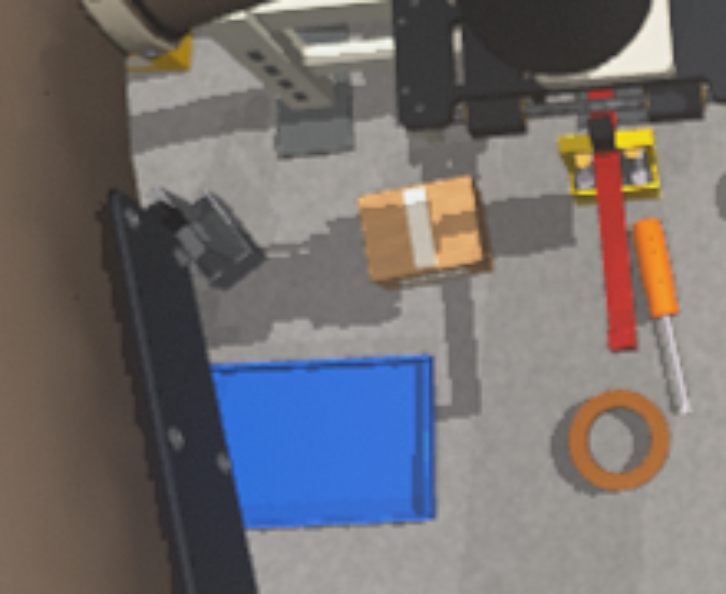

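Run:
```python
from h import *
plan((.6395,.0074,.2076),184)
```

```text
now [0.6381 0.0049 0.3094] yaw -176.23 tool shift cm [-0.1651  0.2432 10.1806] n 3 per row [-0.055   0.0811  3.3935]
  roll total rad -0.004031257746514643 (separate rows, after shift)
```

>>> {"op": "jog_arm", "data": {"commands": [{"x": -0.1,"y": 0.1,"z": 3,"roll": 0},{"x": 0,"y": 0,"z": 3,"roll": 0},{"x": 0,"y": 0,"z": 2.5,"roll": 0},{"x": 0,"y": 0,"z": 1.6,"roll": 0},{"x": 0,"y": 0,"z": 0,"roll": 0},{"x": 0,"y": 0,"z": 0,"roll": 0}]}}

```text
clock: 49.55
tool_pos: [0.639, 0.0076, 0.2099]
orientation: [-180.0, 0.0, -176.0]
force: [0.1, 0.3, 0.7]
opening: 0.0599
```

>>> {"op": "jog_arm", "data": {"commands": [{"x": 0,"y": 0,"z": 0,"roll": 0},{"x": 0,"y": 0,"z": 0,"roll": 0},{"x": 0,"y": 0,"z": 0,"roll": 0},{"x": 0,"y": 0,"z": 0,"roll": 0},{"x": 0,"y": 0,"z": 0,"roll": 0},{"x": 0,"y": 0,"z": 0,"roll": 0},{"x": 0,"y": 0,"z": 0,"roll": 0},{"x": 0,"y": 0,"z": 0,"roll": 0}], "gripper": 0}}

```text
clock: 50.35
tool_pos: [0.6391, 0.0069, 0.2094]
orientation: [180.0, 0.0, -176.1]
force: [0.0, 0.6, 1.0]
opening: 0.0155
```

>>> {"op": "jog_arm", "data": {"commands": [{"x": 0,"y": 0,"z": -1,"roll": 0},{"x": 0,"y": 0,"z": -1.1,"roll": 0},{"x": 0,"y": 0,"z": -1,"roll": 0},{"x": 0,"y": 0,"z": 0,"roll": 0},{"x": 0,"y": 0,"z": 0,"roll": 0}]}}

```text
clock: 50.85
tool_pos: [0.6391, 0.007, 0.2407]
orientation: [180.0, 0.0, -176.1]
force: [0.1, 0.5, -2.8]
opening: 0.0158
```

Run:
```python
from h import *
st();P=np.array([.689,.010])+.25*np.array([-.9976,-.07]);plan((*P,.2396),184)
```

```text
50.85 [0.6391 0.007  0.2407] [ 179.9732    0.0462 -176.1198] [ 0.1456  0.5428 -2.7684] 0.015750500814370932 [  18.0794   16.7004   -2.9947   -0.0155  -70.2534 -104.194 ]
now [0.6391 0.007  0.2407] yaw -176.12 tool shift cm [19.9994 -0.0936  0.0933] n 5 per row [ 3.9999 -0.0187  0.0187]
  roll total rad -0.002091631168188924 (separate rows, after shift)
```

>>> {"op": "jog_arm", "data": {"commands": [{"x": 2.2,"y": 0,"z": 0,"roll": 0},{"x": 2.2,"y": 0,"z": 0,"roll": 0},{"x": 2.2,"y": 0,"z": 0,"roll": 0},{"x": 2.2,"y": -0.03,"z": 0,"roll": 0},{"x": 2.2,"y": -0.03,"z": 0,"roll": 0},{"x": 2.2,"y": -0.03,"z": 0,"roll": 0},{"x": 2.2,"y": 0,"z": 0,"roll": 0},{"x": 2.2,"y": 0,"z": 0,"roll": 0},{"x": 2.4,"y": 0,"z": 0,"roll": 0},{"x": 0,"y": 0,"z": 0,"roll": 0},{"x": 0,"y": 0,"z": 0,"roll": 0}]}}

```text
clock: 51.95
tool_pos: [0.4393, -0.0076, 0.2405]
orientation: [180.0, 0.1, -176.1]
force: [-0.1, -0.6, -1.3]
opening: 0.0158
```

Run:
```python
from h import *
st();plan((.445,.24,.2407),184)
s=snap("side");cv2.imwrite('pics/s23.png',cv2.resize(s['image'][140:400,180:400,::-1],None,fx=2.3,fy=2.3))
```

```text
51.95 [ 0.4393 -0.0076  0.2405] [ 179.9787    0.0505 -176.0891] [-0.0768 -0.6084 -1.257 ] 0.015824226220710388 [  24.8935   -3.0368  -26.021    -0.002   -66.961  -110.9819]
now [ 0.4393 -0.0076  0.2405] yaw -176.09 tool shift cm [-2.2585 24.6615 -0.0105] n 7 per row [-0.3226  3.5231 -0.0015]
  roll total rad -0.0015555996263593413 (separate rows, after shift)
```

View pics/s23.png

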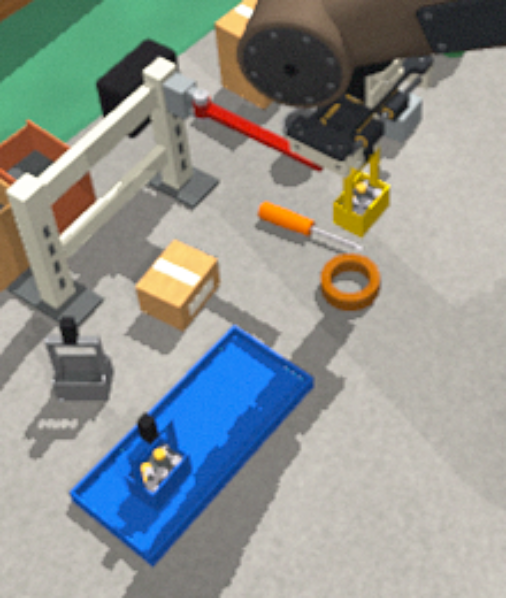

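>>> {"op": "jog_arm", "data": {"commands": [{"x": -0.28,"y": 3.08,"z": 0,"roll": 0},{"x": -0.28,"y": 3.08,"z": 0,"roll": 0},{"x": -0.28,"y": 3.08,"z": 0,"roll": 0},{"x": -0.28,"y": 3.08,"z": 0,"roll": 0},{"x": -0.28,"y": 3.08,"z": 0,"roll": 0},{"x": -0.28,"y": 3.08,"z": 0,"roll": 0},{"x": -0.28,"y": 3.08,"z": 0,"roll": 0},{"x": -0.28,"y": 3.08,"z": 0,"roll": 0},{"x": 0,"y": 0,"z": 0,"roll": 0},{"x": 0,"y": 0,"z": 0,"roll": 0}]}}

```text
clock: 53.0
tool_pos: [0.4454, 0.2404, 0.2394]
orientation: [-179.9, -0.1, -176.1]
force: [-0.4, -0.5, -1.6]
opening: 0.0156
```

>>> {"op": "jog_arm", "data": {"commands": [{"x": 0,"y": 0,"z": 3,"roll": 0},{"x": 0,"y": 0,"z": 3,"roll": 0},{"x": 0,"y": 0,"z": 3,"roll": 0},{"x": 0,"y": 0,"z": 2,"roll": 0},{"x": 0,"y": 0,"z": 1,"roll": 0},{"x": 0,"y": 0,"z": 0.5,"roll": 0},{"x": 0,"y": 0,"z": 0.2,"roll": 0},{"x": 0,"y": 0,"z": 0,"roll": 0},{"x": 0,"y": 0,"z": 0,"roll": 0}]}}

```text
clock: 53.9
tool_pos: [0.4457, 0.2402, 0.1142]
orientation: [179.9, 0.1, -176.1]
force: [0.9, 0.2, -2.1]
opening: 0.0156
```

>>> {"op": "jog_arm", "data": {"commands": [{"x": 0,"y": 0,"z": 0.15,"roll": 0},{"x": 0,"y": 0,"z": 0,"roll": 0},{"x": 0,"y": 0,"z": 0,"roll": 0}]}}

```text
clock: 54.2
tool_pos: [0.4456, 0.2402, 0.1124]
orientation: [179.9, 0.1, -176.1]
force: [1.0, 0.7, 1.4]
opening: 0.0159
```

>>> {"op": "jog_arm", "data": {"commands": [{"x": 0,"y": 0,"z": 0.05,"roll": 0},{"x": 0,"y": 0,"z": 0,"roll": 0},{"x": 0,"y": 0,"z": 0,"roll": 0}]}}

```text
clock: 54.5
tool_pos: [0.4458, 0.2403, 0.1123]
orientation: [179.9, 0.1, -176.1]
force: [-1.1, 1.6, 6.7]
opening: 0.0156
```

>>> {"op": "jog_arm", "data": {"commands": [{"x": 0,"y": 0,"z": 0,"roll": 0},{"x": 0,"y": 0,"z": 0,"roll": 0},{"x": 0,"y": 0,"z": 0,"roll": 0},{"x": 0,"y": 0,"z": 0,"roll": 0},{"x": 0,"y": 0,"z": 0,"roll": 0},{"x": 0,"y": 0,"z": -2,"roll": 0},{"x": 0,"y": 0,"z": -3,"roll": 0},{"x": 0,"y": 0,"z": -3,"roll": 0},{"x": 0,"y": 0,"z": -4,"roll": 0},{"x": 0,"y": 0,"z": -4,"roll": 0},{"x": 0,"y": 0,"z": -4,"roll": 0},{"x": 0,"y": 0,"z": 0,"roll": 0}], "gripper": 6}}

```text
clock: 55.7
tool_pos: [0.4473, 0.241, 0.3172]
orientation: [179.7, 0.4, -176.1]
force: [-0.4, -0.3, 0.2]
opening: 0.06
```

Run:
```python
from h import *
st();w=snap("wrist","w24");s=snap("side");cv2.imwrite('pics/s24.png',cv2.resize(s['image'][140:400,180:400,::-1],None,fx=2.3,fy=2.3))
```

```text
55.7 [0.4473 0.241  0.3172] [ 179.6998    0.4482 -176.0876] [-0.3772 -0.3492  0.223 ] 0.059992054238981185 [  50.5948    1.4408  -11.7028    0.1237  -76.3305 -136.7099]
```

View pics/s24.png

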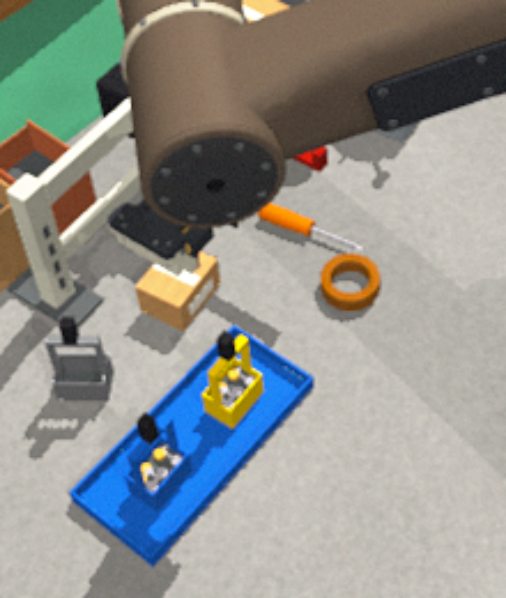

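View pics/w24.png

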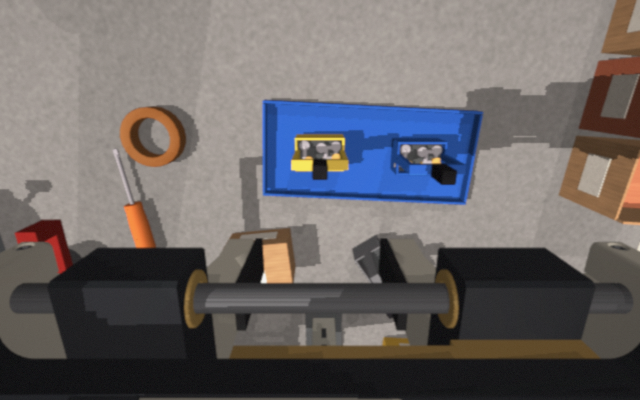

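Run:
```python
from h import *
plan((.5436,-.0655,.31),184)
```

```text
now [0.4453 0.24   0.312 ] yaw -176.12 tool shift cm [ -7.7422 -31.1485   0.1584] n 9 per row [-0.8602 -3.4609  0.0176]
  roll total rad -0.002090650460691695 (separate rows, after shift)
```

>>> {"op": "jog_arm", "data": {"commands": [{"x": -0.86,"y": -3.46,"z": 0,"roll": 0},{"x": -0.86,"y": -3.46,"z": 0,"roll": 0},{"x": -0.86,"y": -3.46,"z": 0,"roll": 0},{"x": -0.86,"y": -3.46,"z": 0,"roll": 0},{"x": -0.86,"y": -3.46,"z": 0,"roll": 0},{"x": -0.86,"y": -3.46,"z": 0,"roll": 0},{"x": -0.86,"y": -3.46,"z": 0,"roll": 0},{"x": -0.86,"y": -3.46,"z": 0,"roll": 0},{"x": -0.86,"y": -3.46,"z": 0,"roll": 0},{"x": 0,"y": 0,"z": 0,"roll": 0}], "gripper": 0}}

```text
clock: 56.8
tool_pos: [0.5435, -0.0688, 0.3091]
orientation: [-180.0, -0.2, -176.3]
force: [0.8, 0.6, -0.1]
opening: 0.0007
```

>>> {"op": "jog_arm", "data": {"commands": [{"x": 0,"y": 0,"z": 0,"roll": -0.143},{"x": 0,"y": 0,"z": 0,"roll": -0.143},{"x": 0,"y": 0,"z": 0,"roll": -0.143},{"x": 0,"y": 0,"z": 0,"roll": -0.143},{"x": 0,"y": 0,"z": 0,"roll": -0.143},{"x": 0,"y": 0,"z": 0,"roll": -0.143},{"x": 0,"y": 0,"z": 0,"roll": -0.143},{"x": 0,"y": 0,"z": 0,"roll": -0.143},{"x": 0,"y": 0,"z": 0,"roll": -0.143},{"x": 0,"y": 0,"z": 0,"roll": -0.143},{"x": 0,"y": 0,"z": 0,"roll": -0.141},{"x": 0,"y": 0,"z": 0,"roll": 0}]}}

```text
clock: 58.0
tool_pos: [0.5429, -0.0653, 0.31]
orientation: [179.9, 0.0, -86.0]
force: [1.0, 0.1, -0.1]
opening: 0.0003
```

Run:
```python
from h import *
st();plan((.5436,-.0605,.182),-86);w=snap("wrist","w25")
t=snap("top","t25")
```

```text
58.0 [ 0.5429 -0.0653  0.31  ] [179.8784   0.0026 -85.9685] [ 1.0012  0.0962 -0.1136] 0.0003374690123538669 [ 13.6576   5.9518  -7.6575  -0.0235 -76.5101  -9.6206]
now [ 0.5429 -0.0653  0.31  ] yaw -85.97 tool shift cm [-0.4735 -0.1279 12.7953] n 4 per row [-0.1184 -0.032   3.1988]
  roll total rad 0.0005501830657646196 (separate rows, after shift)
```

View pics/w25.png

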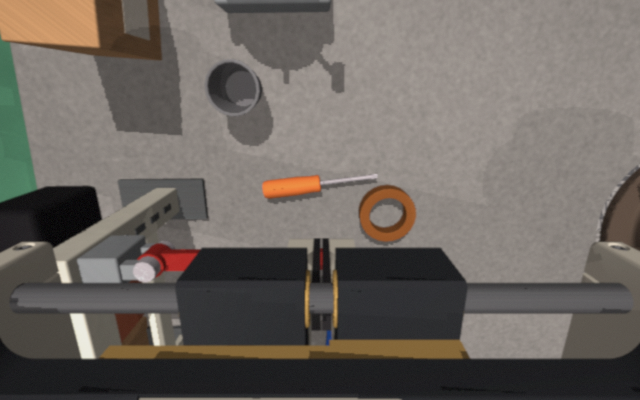

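View pics/t25.png

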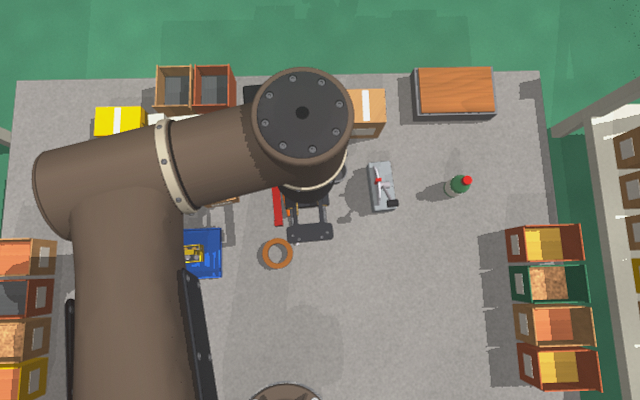

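>>> {"op": "jog_arm", "data": {"commands": [{"x": 0,"y": 0,"z": 3,"roll": 0},{"x": 0,"y": 0,"z": 3,"roll": 0},{"x": 0,"y": 0,"z": 3,"roll": 0},{"x": 0,"y": 0,"z": 2.5,"roll": 0},{"x": 0,"y": 0,"z": 1.3,"roll": 0},{"x": -1.5,"y": 0,"z": 0,"roll": 0},{"x": -1.5,"y": 0,"z": 0,"roll": 0},{"x": -1,"y": 0,"z": 0,"roll": 0},{"x": 0,"y": 0,"z": 0,"roll": 0}]}}

```text
clock: 59.0
tool_pos: [0.5414, -0.0239, 0.1845]
orientation: [-179.9, 0.0, -86.0]
force: [0.4, 0.5, 0.9]
opening: 0.0008
```

>>> {"op": "jog_arm", "data": {"commands": [{"x": -1.51,"y": 0.15,"z": 0,"roll": 0.1},{"x": -1.51,"y": 0.15,"z": 0,"roll": 0.1},{"x": -1.51,"y": 0.15,"z": 0,"roll": 0.1},{"x": -1.51,"y": 0.15,"z": 0,"roll": 0.1},{"x": -1.51,"y": 0.15,"z": 0,"roll": 0.1},{"x": -1.51,"y": 0.15,"z": 0,"roll": 0.1},{"x": 0,"y": 0,"z": 0,"roll": 0}]}}

```text
clock: 59.7
tool_pos: [0.5486, 0.065, 0.1838]
orientation: [-180.0, 0.0, -120.5]
force: [0.4, -0.4, 0.4]
opening: 0.0005
```

Run:
```python
from h import *
st();w=snap("wrist","w26")
o=ctrl.get_obs();M=rot(o['orientation']);print('hinge->tcp in tool cm',M.T@(o['tool_pos']-[.689,.010,.19])*100)
s=snap("side");cv2.imwrite('pics/s26.png',cv2.resize(s['image'][120:300,160:360,::-1],None,fx=3,fy=3))
```

```text
59.7 [0.5486 0.065  0.1838] [-179.9684    0.0398 -120.52  ] [ 0.4227 -0.4177  0.4242] 0.0005174686773771231 [ 27.0767  10.9151 -18.4942   0.0061 -60.5402 -57.5997]
hinge->tcp in tool cm [ 2.3937 14.8701  0.6051]
```

View pics/s26.png

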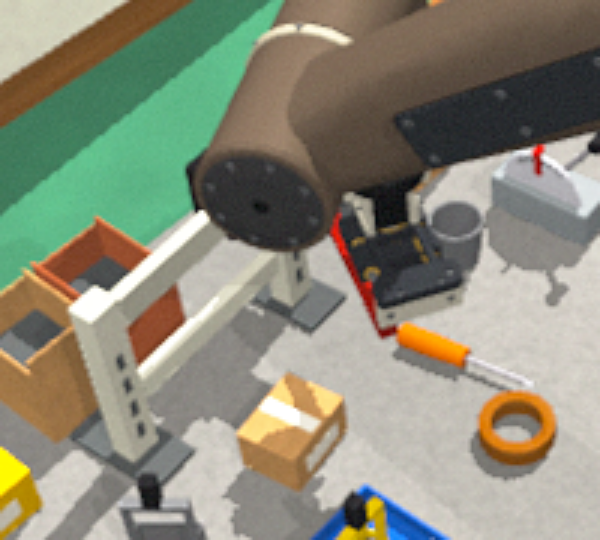

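View pics/w26.png

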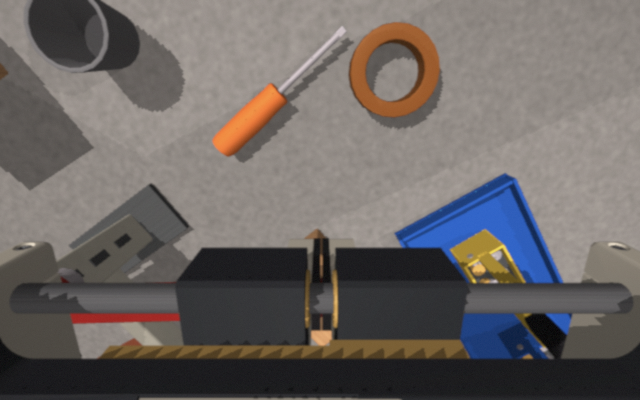

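>>> {"op": "jog_arm", "data": {"commands": [{"x": -1.51,"y": 0.15,"z": 0,"roll": 0.1},{"x": -1.51,"y": 0.15,"z": 0,"roll": 0.1},{"x": -1.51,"y": 0.15,"z": 0,"roll": 0.1},{"x": -1.51,"y": 0.15,"z": 0,"roll": 0.1},{"x": -1.51,"y": 0.15,"z": 0,"roll": 0.1},{"x": -1.51,"y": 0.15,"z": 0,"roll": 0.1},{"x": -1.51,"y": 0.15,"z": 0,"roll": 0.1},{"x": -1.51,"y": 0.15,"z": 0,"roll": 0.1},{"x": -1.51,"y": 0.15,"z": 0,"roll": 0.1},{"x": 0,"y": 0,"z": 0,"roll": 0},{"x": 0,"y": 0,"z": 0,"roll": 0}]}}

```text
clock: 60.9
tool_pos: [0.6458, 0.1519, 0.1832]
orientation: [-180.0, -0.0, -171.9]
force: [0.5, -0.2, -0.2]
opening: 0.0001
```

>>> {"op": "jog_arm", "data": {"commands": [{"x": -0.5,"y": 0,"z": 0,"roll": 0.05},{"x": -0.3,"y": 0,"z": 0,"roll": 0},{"x": -0.2,"y": 0,"z": 0,"roll": 0},{"x": 0,"y": 0,"z": 0,"roll": 0},{"x": 0,"y": 0,"z": 0,"roll": 0}]}}

```text
clock: 61.4
tool_pos: [0.6557, 0.1535, 0.1835]
orientation: [180.0, 0.0, -174.8]
force: [-1.2, 1.4, 0.8]
opening: 0.0003
```

Run:
```python
from h import *
st()
o=ctrl.get_obs();M=rot([180,0,-174.5]);print('hinge->tcp in folded frame cm',M.T@(o['tool_pos']-[.689,.010,.19])*100)
s=snap("side");cv2.imwrite('pics/s27.png',cv2.resize(s['image'][120:300,160:360,::-1],None,fx=3,fy=3))
```

```text
61.4 [0.6557 0.1535 0.1835] [ 179.998     0.0102 -174.849 ] [-1.2106  1.3697  0.7937] 0.00026116225059604674 [  29.7214   21.9631   -2.9437    0.0027  -65.083  -114.5716]
hinge->tcp in folded frame cm [ 1.9365 14.6002  0.6536]
```

View pics/s27.png

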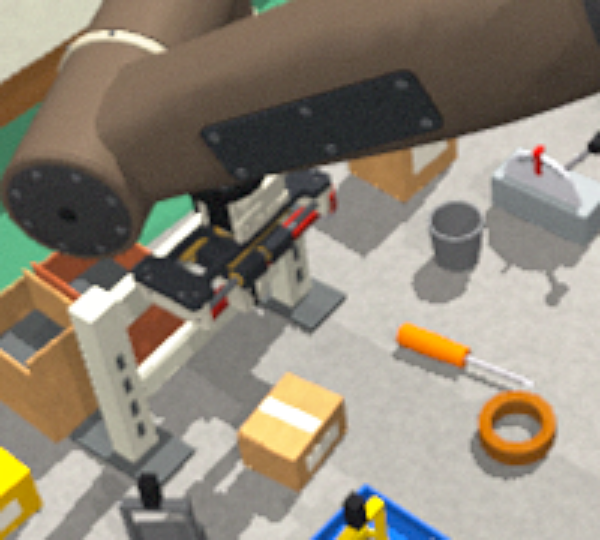

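>>> {"op": "jog_arm", "data": {"commands": [{"x": -0.3,"y": 0,"z": 0,"roll": 0},{"x": 0,"y": 0,"z": 0,"roll": 0},{"x": -0.2,"y": 0,"z": 0,"roll": 0},{"x": 0,"y": 0,"z": 0,"roll": 0},{"x": 0,"y": 0,"z": 0,"roll": 0}]}}

```text
clock: 61.95
tool_pos: [0.6588, 0.1538, 0.1832]
orientation: [-180.0, -0.2, -174.9]
force: [-11.1, 0.7, 7.6]
opening: 0.0002
```

>>> {"op": "jog_arm", "data": {"commands": [{"x": 1,"y": 0,"z": 0,"roll": 0},{"x": 3,"y": 0,"z": 0,"roll": 0},{"x": 3,"y": 0,"z": -1,"roll": 0},{"x": 0,"y": 0,"z": -4,"roll": 0},{"x": 0,"y": 0,"z": -4,"roll": 0},{"x": 0,"y": 0,"z": -4,"roll": 0},{"x": 0,"y": -4,"z": -2,"roll": 0},{"x": 0,"y": -4,"z": 0,"roll": 0},{"x": 0,"y": -4,"z": 0,"roll": 0},{"x": 0,"y": -4,"z": 0,"roll": 0},{"x": 0,"y": -4,"z": 0,"roll": 0},{"x": 0,"y": -4,"z": 0,"roll": 0}]}}

```text
clock: 63.15
tool_pos: [0.6127, -0.0931, 0.3336]
orientation: [-180.0, 0.1, -174.9]
force: [0.8, 0.1, 0.5]
opening: 0.0008
```

>>> {"op": "jog_arm", "data": {"commands": [{"x": 0,"y": -4,"z": 0,"roll": 0},{"x": 0,"y": -4,"z": 0,"roll": 0},{"x": 0,"y": -4,"z": 0,"roll": 0},{"x": 0,"y": -4,"z": 0,"roll": 0},{"x": 0,"y": -4,"z": 0,"roll": 0},{"x": 0,"y": -4,"z": 0,"roll": 0},{"x": 0,"y": 0,"z": 0,"roll": 0},{"x": 0,"y": 0,"z": 0,"roll": 0},{"x": 0,"y": 0,"z": 0,"roll": 0}]}}

```text
clock: 64.05
tool_pos: [0.6338, -0.33, 0.3333]
orientation: [-180.0, 0.0, -174.9]
force: [0.2, -0.4, 0.4]
opening: 0.0004
```

Run:
```python
from h import *
st();s=snap("side","s28");t=snap("top","t28")
cv2.imwrite('pics/s28z.png',cv2.resize(s['image'][150:400,160:400,::-1],None,fx=2.4,fy=2.4))
cv2.imwrite('pics/t28z.png',cv2.resize(t['image'][90:300,90:420,::-1],None,fx=2.4,fy=2.4))
```

```text
64.05 [ 0.6338 -0.33    0.3333] [-179.9806    0.0312 -174.9083] [ 0.2199 -0.3647  0.3866] 0.0004403124486835959 [-11.9312  22.1298  16.593    0.0095 -84.4278 -72.978 ]
```

View pics/s28z.png

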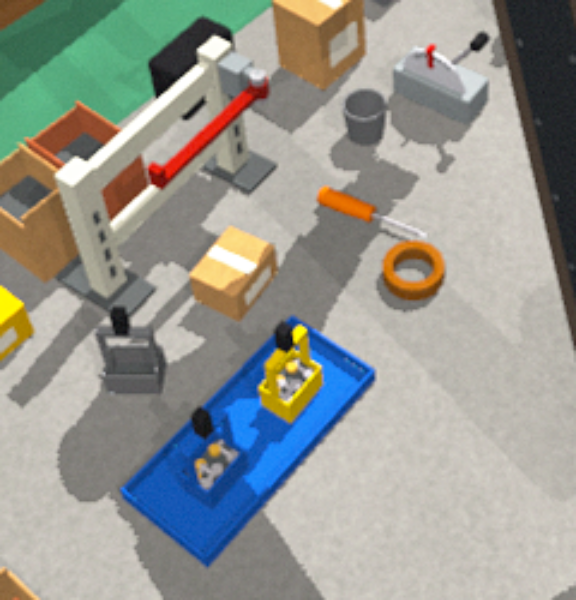

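View pics/t28z.png

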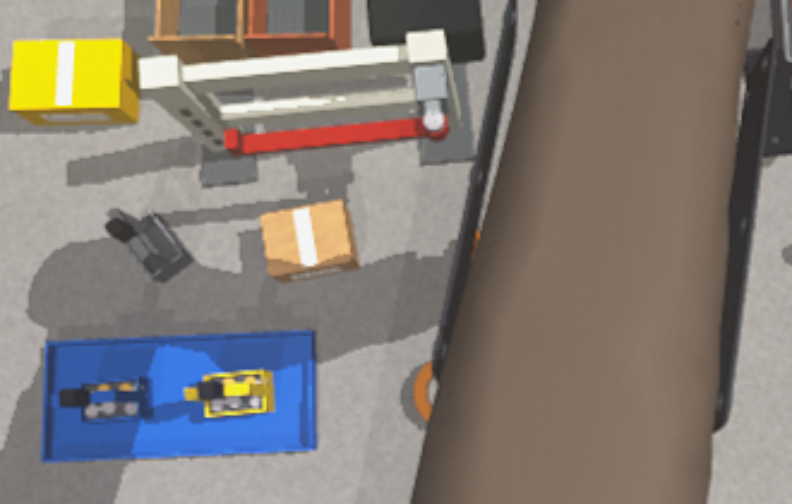

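Run:
```python
from h import *
print(ctrl.close_job())
```

```text
the job is handed in; nothing more can be done
None
```

The job is done and handed in at about 64 s of the 210 s allowed. The system gives no verdict, so what follows rests on my own checks.

**What I did:** Only the yellow and blue pails were there; no green pail showed in any camera.
- I swung the hook out until it met its stop (about 23 N), then hung both pails on it and let go.
- I moved the lever to the red mark, held it there for nearly 2 s, and brought it back to its rest stop (about 14 N).
- I stood both pails in the tray while the hook was still out, then folded the empty hook back to its stop (about 13 N).

**Last checks:**
- **Pails:** the final side and top pictures show both standing upright and released in the tray.
- **Hook:** it lies flat along the frame. Its end is at the same pixel as at the start, to within about 2 px.
- **Lever:** the final side picture shows it leaning at rest.
- **Bystanders:** the grey pail and the other objects look unmoved in the pictures.

**Uncertainty:** My readings of the set mark disagreed a little, from 0.60 to 0.71 rad; a combined fit gave 0.68. I held the lever at about 0.66–0.68 rad, which is within 0.12 rad of all of them.

My first three move calls were refused because of their row format. The arm did not move and it cost almost no time.

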